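Right the fallen cartons, sort the lane and restart the feed

TASK

The sample carton on the yellow running place of the sample stand shows which colour is being packed now. Stand every carton of that colour upright, lid up, in single file on the yellow stripe of the feed lane, and stand every carton of the other colour upright, lid up, in the return tray; some have fallen over. When all are in place, press the start button of the colour being packed right down, never the other one, and leave the samples, the pocket scale and the hex key where they are.

Things in the scene. Friction and masses are not known exactly. Their poses are not given: they have to be found in the camera images.
- red_1: red flip-lid carton, 44 x 44 x 80 mm, about 120 g, closed and rigid; lying on its side in the lane at the start. Origin at the carton's centre (40 mm above its base); +z runs along the 80 mm length to the white lid (a red square on its top face), so +z points up when the carton stands upright
- blue_1: blue flip-lid carton, 44 x 44 x 80 mm, about 120 g, closed and rigid; lying on its side in the lane at the start. Origin at the carton's centre (40 mm above its base); +z runs along the 80 mm length to the white lid (a blue square on its top face), so +z points up when the carton stands upright
- red_2: red flip-lid carton, 44 x 44 x 80 mm, about 120 g, closed and rigid; lying on its side in the lane at the start; may be absent. Origin at the carton's centre (40 mm above its base); +z runs along the 80 mm length to the white lid (a red square on its top face), so +z points up when the carton stands upright
- blue_2: blue flip-lid carton, 44 x 44 x 80 mm, about 120 g, closed and rigid; lying on its side in the lane at the start; may be absent. Origin at the carton's centre (40 mm above its base); +z runs along the 80 mm length to the white lid (a blue square on its top face), so +z points up when the carton stands upright
- red_3: red flip-lid carton, 44 x 44 x 80 mm, about 120 g, closed and rigid; standing in the lane at the start; may be absent. Origin at the carton's centre (40 mm above its base); +z runs along the 80 mm length to the white lid (a red square on its top face), so +z points up when the carton stands upright
- blue_3: blue flip-lid carton, 44 x 44 x 80 mm, about 120 g, closed and rigid; standing in the lane at the start; may be absent. Origin at the carton's centre (40 mm above its base); +z runs along the 80 mm length to the white lid (a blue square on its top face), so +z points up when the carton stands upright
- lane_mid (a point): Middle of the feed lane's floor, a fixed steel strip 4 mm thick on the bench; x across, y along, z up. 600 mm long, 110 mm wide between two rails (4 mm thick, 10 mm above the lane floor), open at the ends; a yellow stripe 40 mm wide runs along its middle. Fallen cartons lie roughly along it, lids either way, spots 98 mm apart
- tray_mid (a point): Middle of the inner floor (4 mm above the bench) of the return tray, a fixed shallow aluminium pan between the robot and the lane: inside 116 mm along its x and 316 mm along its y, wall 4 mm thick, rim 22 mm above the bench (18 mm above the tray floor)
- stand_run (a point): Running place of the sample stand: centre of the yellow square on a fixed grey plinth (180 x 90 mm, 30 mm high), by the yellow arch (140 mm above the bench). The sample standing here shows the colour being run; the other stands 90 mm away on the plinth's plain end. The plinth is left or right of the tray
- sample_red: red sample carton on the sample stand, 44 x 44 x 80 mm, about 120 g, closed and rigid, origin at its centre; look only, must stay put
- sample_blue: blue sample carton on the sample stand, 44 x 44 x 80 mm, about 120 g, closed and rigid, origin at its centre; look only, must stay put
- start_red (a joint): red start button's travel, m: 0 up, 0.006 fully down (5 N); counts as pressed beyond 0.004; springs back
- start_blue (a joint): blue start button's travel, m: 0 up, 0.006 fully down (5 N); counts as pressed beyond 0.004; springs back
- start_red_top (a point): centre of the top face of the red start button, a round cap of 36 mm diameter that is pressed straight down; on a fixed aluminium console (180 x 90 mm, 30 mm high) beside the tray, on the other side from the sample stand, 84 mm from the blue button
- start_blue_top (a point): centre of the top face of the blue start button, a round cap of 36 mm diameter that is pressed straight down; on the same console
- scale: black pocket scale, 75 x 120 x 18 mm, on the bench beyond the lane; bystander, origin under its centre
- hexkey: hex key with a green handle, about 120 mm long, lying on the bench beyond the lane; bystander, origin on the bench at mid-length
Things that resemble listed ones, but are neither listed nor needed, are in the scene too. What is shaped like the blue_3 but purple is not meant.

How it is judged:
By the outcome, as a careful person would: the job done as asked, in the order asked, and still so for the second after the job is handed in, with the robot touching nothing.
Of red_2, blue_2, red_3, blue_3 only 3 to 4 are there at a start; the rules pass over those that are not, and their reading is None.
At some moment in a run one of red_1, blue_1, red_2, blue_2, red_3, blue_3 may be knocked a few centimetres aside while the robot is not near it.
Once in a run the grip may slacken for a moment while it holds something.
It also fails if it takes over 210 s, if anything falls off the work surface, if the arm or the gripper's body presses on something with over 40 N, if the wrist force passes 120 N, or if a joint passes its speed limit or range.

ROBOT

A 6-joint arm with a two-finger parallel gripper is mounted at the origin on the work surface. World frame = base frame: x ahead of the robot, y to its left, z up, the work surface at z = 0. Lengths are in m, angles in rad, forces in N, time in s.
With the tool pointing down it reaches from about 0.325 to 0.9 m from the base axis. Payload 3.5 kg.
Tool frame: the origin (TCP) lies at the centre of the arm's flange, where the gripper is bolted on; the fingertips stand 173 mm ahead of it and the grasp point (between the pads) lies 155 mm ahead of it; z points along the fingers, y is the line along which they close (so a half turn about z gives the same grasp; the last joint's range is limited). The gripper opens to 85 mm and grips with 20 to 120 N. Pads are 22 mm wide; open, the fingers measure 114 mm over their backs; the gripper's body (76 mm by 85 mm) begins 54 mm behind the grasp point. The pads swing forward as they close: fully open they stand 13 mm farther back than shut.
Start: joints at [1.221, 0.276, -0.026, 1.268, 0, 1.467], TCP at [0.153, 0.606, 0.405] pointing down, gripper open.
Joint ranges: [-3.12, 3.12], [-0.85, 1.88], [-1.08, 1.24], [-1.95, 2.15], [-1.57, 1.53], [-3.14, 3.14]. Speed limits (rad/s): [2.57, 2.57, 3.14, 3.14, 3.14, 3.14].

INTERFACE

Orientations are given as a rotation vector (axis times angle).
In Python, from bench import arm, optics, close_job gives the robot as it stands. The module is installed in compiled form; this text tells all that it offers.
- The arm moves only by the tool servo_tool, never from a script. Its argument "motion" is one flat list of numbers, 5 for each row, row after row: the opening, from -1 (shut) to 1 (fully open), then the shift along the tool's x, y, z normalised to -1 to 1, where 1 is 0.4 m, then the turn about the tool's z normalised to -1 to 1, where 1 is 0.12 rad. In form: [jaw, dx, dy, dz, twist, jaw, dx, dy, dz, twist, ...]. A call has 1 to 12 rows; each row shifts and turns the commanded pose from where the row before left it, along the tool's axes as they then stand; what a row does not reach is not made up. A row lasts 1/10 s, in which the tool goes at most 50 mm and 8.59 degrees, less where a joint would pass 70% of its speed; a pose out of reach is approached as far as the arm can. A call with a number of a shift or a turn outside -1 to 1 is refused whole. A call with a gripper value outside its range is refused whole. The fingers move at their own pace and stop on an object; the grip force is fixed at half the most. Time passes only in rows, so rows that do not move let the fingers close. It gives the time, the measured TCP pose, the force, the opening and the grip force at its end, in the units of the state.
- arm.read_state(): the state, without advancing time (a new reading comes with each control period).
- optics.read_camera(name): name is "scene" or "top"; returns (picture, depth): 384x512x3 uint8, red, green, blue; 384x512 float32, m along the optical axis (not along the pixel's ray), 0 where there is no reading.
- optics.camera_params(name): a dict with "camera_matrix" (3x3 intrinsics, pixels), "rvec" (rotation vector, rad) and "tvec" (3), from world to camera coordinates, as OpenCV has them. Camera axes: x right, y down, z forward; pixel columns grow to the right and rows downward; lengths in m; the calibration is good to about 2 mm. A picture is of the moment at which its call begins. camera_params takes no time and is no camera call.
- close_job(): hands the job in; it is judged then, once.
The state is a dict: "t": time; "qpos": joint angles; "dq": joint speeds; "tau": joint torques, N m; "tool_pos": TCP position; "orientation": TCP orientation; "wrist_force": force on the tool from outside, world axes, zero at the start; "wrist_torque": the same for the moment, N m; "width": finger opening in m; "grip_force": force on a finger pad.
Only numpy, scipy, OpenCV 4.12 (cv2) and the standard library are available. Lean on these libraries where they do the work, as an engineer would, in place of code of your own. Each camera call takes 0.05 s, during which the arm holds its last target. There are 200 camera calls.

## Working session

There is one attempt and no reset: what is moved stays moved. The work goes in short steps, Python scripts to look and compute and a tool call to move; the robot and the scene stay as the last step left them, time stands still between calls to the robot, and variables do not carry over. Pictures are saved under pics/ and viewed, at most 14 in all, crops included, and the job is handed in when it is done.

Besides the shell and the picture viewer there is one more tool, called as name(argument=value, ...) on one line, values as JSON. servo_tool: Moves the arm, as the interface text tells. Its arguments: {"type":"object","properties":{"motion":{"type":"array"}},"required":["motion"]}

```bash
mkdir -p pics; cat > h.py <<'E'
import numpy as np, cv2
from bench import arm, optics, close_job
def cam(n):
    p=optics.camera_params(n); K=np.array(p["camera_matrix"],float); R=cv2.Rodrigues(np.array(p["rvec"],float))[0]; t=np.array(p["tvec"],float).ravel(); return K,R,t
def shot(n,f=None):
    im,d=optics.read_camera(n)
    if f: cv2.imwrite('pics/'+f,im[:,:,::-1])
    return im,d
def pts(d,n):
    K,R,t=cam(n); v,u=np.mgrid[:d.shape[0],:d.shape[1]]
    c=np.stack([(u-K[0,2])/K[0,0]*d,(v-K[1,2])/K[1,1]*d,d],-1)
    return (c-t)@R
def ray(n,u,v,z):
    K,R,t=cam(n); o=-R.T@t; r=R.T@np.linalg.inv(K)@np.array([u,v,1.]); return o+r*(z-o[2])/r[2]
E
python3 - <<'E'
from h import *
for n in("scene","top"):
    im,d=shot(n,n+'0.png'); K,R,t=cam(n); print(n,K.round(1).tolist(),(-R.T@t).round(3),R.round(2).tolist(),(d==0).mean())
s=arm.read_state(); print({k:np.round(v,3).tolist() for k,v in s.items()})
E
```

```text
scene [[480.3, 0.0, 262.2], [0.0, 480.3, 193.6], [0.0, 0.0, 1.0]] [ 1.037 -0.617  1.138] [[0.77, 0.64, -0.01], [0.52, -0.64, -0.57], [-0.37, 0.43, -0.82]] 0.0038655598958333335
top [[415.4, 0.0, 256.2], [0.0, 415.4, 195.6], [0.0, 0.0, 1.0]] [ 0.35  -0.056  1.363] [[-0.03, -1.0, 0.01], [-0.99, 0.03, -0.16], [0.16, -0.01, -0.99]] 0.004018147786458333
{'t': 0.1, 'qpos': [1.221, 0.277, -0.028, 1.268, -0.0, 1.467], 'dq': [0.001, -0.001, 0.005, -0.0, -0.001, -0.001], 'tau': [-0.0, -44.671, 29.613, 0.008, -0.0, -0.0], 'tool_pos': [0.153, 0.606, 0.404], 'orientation': [-0.387, -3.117, 0.003], 'wrist_force': [-0.278, -0.888, 0.093], 'wrist_torque': [0.029, 0.04, -0.034], 'grip_force': 0.0, 'width': 0.086}
```

View pics/scene0.png

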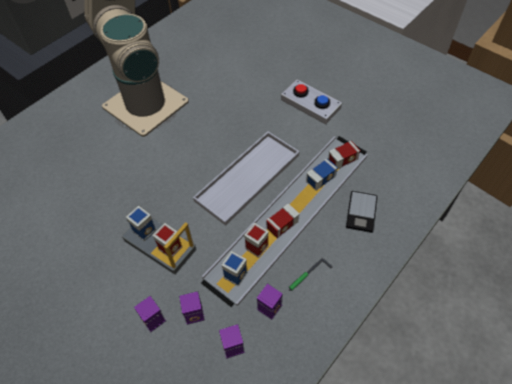

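View pics/top0.png

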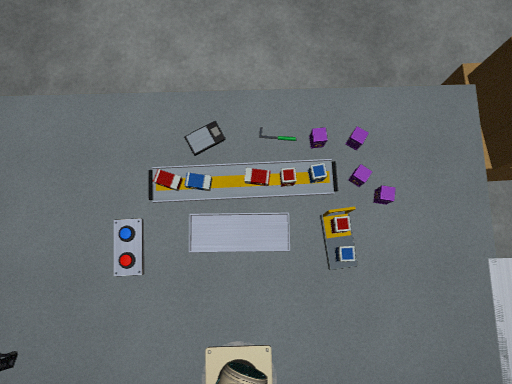

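The sample on the yellow running place, next to the arch, is red (scene 168,238; top 342,224), so red is being packed. In the lane (top view) I see fallen red (167,179), fallen blue (198,181), fallen red (257,177), standing red (288,176) and standing blue (319,171). The four purple cubes are decoys. The buttons are blue at (126,233) and red at (126,260). Next I measure.

```bash
cat >> h.py <<'E'
def masks(im):
    h=cv2.cvtColor(im,cv2.COLOR_RGB2HSV); H,S,V=[h[:,:,i].astype(int) for i in range(3)]
    return dict(red=((H<8)|(H>172))&(S>130)&(V>60),blue=(H>100)&(H<118)&(S>120)&(V>60),yel=(H>15)&(H<32)&(S>150)&(V>90),white=(S<45)&(V>165))
def comps(m,a=15):
    n,l,s,c=cv2.connectedComponentsWithStats(m.astype(np.uint8),connectivity=8)
    return [(l==i) for i in range(1,n) if s[i,4]>=a]
def find(n,im,d):
    """coloured blobs -> list of (col, pixel, rect of top-surface points, height, lid dir)"""
    P=pts(d,n); M=masks(im); out=[]
    for col in('red','blue'):
        for m in comps(cv2.morphologyEx((M[col]).astype(np.uint8),cv2.MORPH_CLOSE,np.ones((3,3)))>0,25):
            q=P[m&(d>0)]; c=np.median(q,0)
            if not(0.15<c[0]<0.8 and abs(c[1])<0.5): continue
            full=(M[col]|M['white'])&(np.hypot(P[:,:,0]-c[0],P[:,:,1]-c[1])<0.075)&(P[:,:,2]>0.02)&(d>0)
            v,u=np.nonzero(m); out.append((col,(u.mean().round(),v.mean().round()),m.sum(),c,np.percentile(q[:,2],90)))
    return out,P,M
E
python3 - <<'E'
from h import *
np.set_printoptions(suppress=True,precision=4)
for n in("scene","top"):
    im,d=shot(n); o,P,M=find(n,im,d); print(n)
    for r in o: print(r)
    for m in comps(M['yel'],30):
        v,u=np.nonzero(m); w=np.array([ray(n,a,b,.004) for a,b in zip(u,v)]); print('yel',len(u),u.mean(),v.mean(),cv2.minAreaRect(w[:,:2].astype(np.float32)), np.median(P[m][:,2]))
    # tray: lightish bright low region
    for m in comps(M['white'],300):
        q=P[m&(d>0)]; v,u=np.nonzero(m); print('white',m.sum(),u.mean(),v.mean(),np.median(q,0))
    # elevated regions in lane area
    e=(P[:,:,2]>0.022)&(P[:,:,0]>.2)&(P[:,:,0]<.75)&(abs(P[:,:,1])<.45)&(d>0)
    for m in comps(e,40):
        q=P[m]; z=np.percentile(q[:,2],90); q=q[q[:,2]>z-.012]
        print('elev',m.sum(),z.round(4),cv2.minAreaRect(q[:,:2].astype(np.float32)))
im,_=shot("top"); cv2.imwrite('pics/crop.png',cv2.resize(im[145:280,100:380,::-1],None,fx=2.85,fy=2.85,interpolation=cv2.INTER_CUBIC))
E
```

```text
scene
('red', (np.float64(301.0), np.float64(88.0)), np.int64(78), array([0.3828, 0.3406, 0.0515]), np.float64(0.054768840550980684))
('red', (np.float64(346.0), np.float64(150.0)), np.int64(183), array([0.641 , 0.2225, 0.0484]), np.float64(0.051460828706666024))
('red', (np.float64(282.0), np.float64(218.0)), np.int64(239), array([ 0.641 , -0.0796,  0.0484]), np.float64(0.051290365837049726))
('red', (np.float64(165.0), np.float64(233.0)), np.int64(122), array([ 0.469 , -0.3269,  0.1112]), np.float64(0.11400516842771716))
('red', (np.float64(256.0), np.float64(233.0)), np.int64(114), array([ 0.6308, -0.1717,  0.0856]), np.float64(0.08815156309403922))
('blue', (np.float64(322.0), np.float64(100.0)), np.int64(86), array([0.4674, 0.3434, 0.0512]), np.float64(0.05412797093787125))
('blue', (np.float64(324.0), np.float64(169.0)), np.int64(190), array([0.6307, 0.1234, 0.0482]), np.float64(0.051507548168023935))
('blue', (np.float64(138.0), np.float64(215.0)), np.int64(113), array([ 0.3782, -0.3345,  0.111 ]), np.float64(0.1138088734560983))
('blue', (np.float64(233.0), np.float64(261.0))
[... 5954 characters left out ...]
689864993095398), (0.08096291124820709, 0.04479178041219711), 69.63323974609375)
elev 367 0.0504 ((0.6353439092636108, -0.07557709515094757), (0.08017565310001373, 0.045303378254175186), 81.05939483642578)
elev 259 0.086 ((0.6273795962333679, -0.17359906435012817), (0.04457346349954605, 0.044706620275974274), 3.148099184036255)
elev 380 0.0503 ((0.62446129322052, 0.11689335107803345), (0.08074810355901718, 0.04539725184440613), 80.80523681640625)
elev 1681 0.1121 ((0.43144387006759644, -0.329763263463974), (0.15768234431743622, 0.08057931065559387), 5.2860798835754395)
elev 1614 0.049 ((0.41873639822006226, 0.34653156995773315), (0.1351165622472763, 0.056707508862018585), 2.9904940128326416)
```

View pics/crop.png

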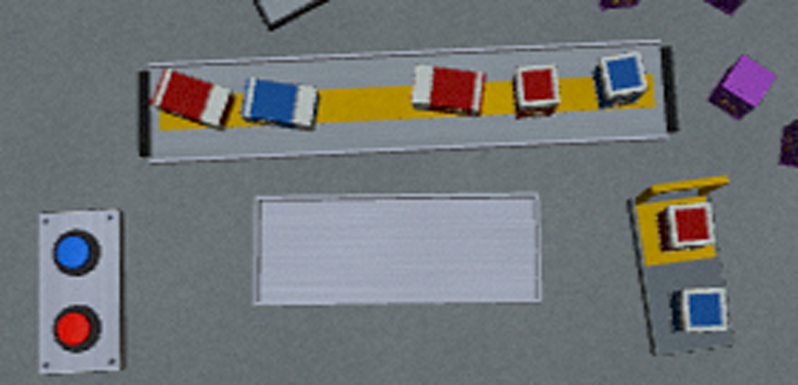

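The crop agrees with this. The only packed-colour cartons are the three red ones in the lane, and the two blues go to the tray. Purple items are ignored. I start with the standing blue carton.

servo_tool(motion=[1, 0, 0, 0, 0.958, 1, 0, 0, 0, 0.958, 1, 0, 0, 0, 0.958, 1, 0, 0, 0, 0.958, 1, 0, 0, 0, 0.958, 1, 0, 0, 0, 0.958, 1, 0, 0, 0, 0.958, 1, 0, 0, 0, 0.958, 1, 0, 0, 0, 0.958, 1, 0, 0, 0, 0.958, 1, 0, 0, 0, 0])

```text
t: 1.35
tool_pos: [0.1527, 0.606, 0.4045]
orientation: [2.019, 2.407, -0.0]
wrist_force: [-0.1, 0.5, 0.6]
width: 0.0853
grip_force: 0.0
```

servo_tool(motion=[1, -0.0985, 0.034, 0, 0, 1, -0.0985, 0.034, 0, 0, 1, -0.0985, 0.034, 0, 0, 1, -0.0985, 0.034, 0, 0, 1, -0.0985, 0.034, 0, 0, 1, -0.0985, 0.034, 0, 0, 1, -0.0985, 0.034, 0, 0, 1, -0.0985, 0.034, 0, 0, 1, -0.0985, 0.034, 0, 0, 1, -0.0985, 0.034, 0, 0, 1, -0.0985, 0.034, 0, 0, 1, -0.0985, 0.034, 0, 0])

```text
t: 2.55
tool_pos: [0.3959, 0.1671, 0.405]
orientation: [2.016, 2.409, 0.001]
wrist_force: [0.7, 0.1, 0.6]
width: 0.0855
grip_force: 0.0
```

servo_tool(motion=[1, -0.0985, 0.034, 0, 0, 1, -0.0985, 0.034, 0, 0, 1, -0.0985, 0.034, 0, 0, 1, -0.0985, 0.034, 0, 0, 1, -0.0985, 0.034, 0, 0, 1, -0.0985, 0.034, 0, 0, 1, -0.0985, 0.034, 0, 0, 1, -0.0985, 0.034, 0, 0, 1, -0.0985, 0.034, 0, 0, 1, -0.0985, 0.034, 0, 0, 1, -0.0985, 0.034, 0, 0, 1, -0.0985, 0.034, 0, 0])

```text
t: 3.75
tool_pos: [0.6388, -0.2702, 0.4045]
orientation: [-2.016, -2.409, -0.0]
wrist_force: [1.3, 0.2, 1.1]
width: 0.0853
grip_force: 0.0
```

```bash
cat >> h.py <<'E'
def go(x,y,z,psi=None):
    """tool-axis shift (in units of 0.4 m) and twist (units 0.12 rad) to a TCP target; psi = world angle (deg) of tool y"""
    s=arm.read_state(); R=cv2.Rodrigues(np.array(s['orientation'],float))[0]; p=np.array(s['tool_pos'])
    a=np.degrees(np.arctan2(R[1,1],R[0,1])); D=R.T@(np.array([x,y,z])-p)
    print('t',round(s['t'],1),'pos',p.round(4),'psi',a.round(2),'tilt',R[2].round(3),'F',np.round(s['wrist_force'],1),'w',round(s['width'],4),'gf',round(s['grip_force'],1))
    print('  total units',(D/.4).round(3),'twist units',None if psi is None else round(np.radians(a-psi)/.12,2),'q6',round(s['qpos'][5],2))
E
python3 -c "
from h import *
go(.6385,-.2685,.233,10)"
```

```text
t 3.8 pos [ 0.6388 -0.2702  0.4045] psi 10.14 tilt [ 0. -0. -1.] F [1.3 0.2 1.1] w 0.0853 gf 0.0
  total units [ 0.004 -0.     0.429] twist units 0.02 q6 0.9
```

servo_tool(motion=[1, 0.001, 0, 0.079, 0, 1, 0.001, 0, 0.079, 0, 1, 0.001, 0, 0.079, 0, 1, 0.001, 0, 0.079, 0, 1, 0, 0, 0.079, 0, 1, 0, 0, 0.079, 0, -1, 0, 0, 0, 0, -1, 0, 0, 0, 0, -1, 0, 0, 0, 0, -1, 0, 0, 0, 0, -1, 0, 0, 0, 0, -1, 0, 0, 0, 0])

```text
t: 4.95
tool_pos: [0.6389, -0.2675, 0.2175]
orientation: [2.017, 2.404, 0.001]
wrist_force: [0.1, 0.1, 5.9]
width: 0.0437
grip_force: 61.3
```

servo_tool(motion=[-1, 0, 0, 0, 0, -1, 0, 0, -0.06, 0, -1, 0, 0, -0.06, 0, -1, 0, 0, -0.06, 0, -1, 0, 0, -0.06, 0, -1, 0, 0, -0.06, 0, -1, 0, 0, 0, 0.4, -1, 0, 0, 0, 0.4, -1, 0, 0, 0, 0.4, -1, 0, 0, 0, 0.26])

```text
t: 5.95
tool_pos: [0.6377, -0.2668, 0.3351]
orientation: [-2.224, -2.219, 0.0]
wrist_force: [-0.2, 0.4, -0.8]
width: 0.0436
grip_force: 60.9
```

```bash
python3 -c "
from h import *
go(.456,-.10,.219,0)"
```

```text
t 6.0 pos [ 0.6377 -0.2668  0.3351] psi -0.13 tilt [ 0. -0. -1.] F [-0.2  0.4 -0.8] w 0.0436 gf 60.9
  total units [ 0.416 -0.455  0.29 ] twist units -0.02 q6 1.08
```

servo_tool(motion=[-1, 0.052, -0.057, 0, 0, -1, 0.052, -0.057, 0, 0, -1, 0.052, -0.057, 0, 0, -1, 0.052, -0.057, 0, 0, -1, 0.052, -0.057, 0, 0, -1, 0.052, -0.057, 0, 0, -1, 0.052, -0.057, 0, 0, -1, 0.052, -0.057, 0, 0, -1, 0, 0, 0.07, 0, -1, 0, 0, 0.07, 0, -1, 0, 0, 0.07, 0])

```text
t: 7.05
tool_pos: [0.4554, -0.1001, 0.2509]
orientation: [2.22, 2.22, 0.001]
wrist_force: [0.6, -1.0, -1.1]
width: 0.0432
grip_force: 61.4
```

servo_tool(motion=[-1, 0, 0, 0.03, 0, -1, 0, 0, 0.03, 0, -1, 0, 0, 0.02, 0, -1, 0, 0, 0, 0])

```text
t: 7.45
tool_pos: [0.4556, -0.1004, 0.2187]
orientation: [-2.222, -2.22, 0.001]
wrist_force: [0.7, 1.5, -0.2]
width: 0.0431
grip_force: 61.3
```

```bash
python3 -c "
from h import *
go(.456,-.10,.219,0)"
```

```text
t 7.5 pos [ 0.4556 -0.1004  0.2187] psi -0.05 tilt [ 0.    -0.001 -1.   ] F [ 0.7  1.5 -0.2] w 0.0431 gf 61.3
  total units [ 0.001  0.001 -0.001] twist units -0.01 q6 1.22
```

servo_tool(motion=[-1, 0, 0, 0.004, 0, 1, 0, 0, 0, 0, 1, 0, 0, 0, 0, 1, 0, 0, 0, 0, 1, 0, 0, 0, 0, 1, 0, 0, -0.06, 0, 1, 0, 0, -0.08, 0, 1, 0, 0, -0.08, 0, 1, 0, 0, -0.08, 0, 1, 0.1, 0, 0, 0.45, 1, 0.1, 0, 0, 0.45, 1, 0.1, 0, 0, 0.44])

```text
t: 8.65
tool_pos: [0.462, 0.0203, 0.3382]
orientation: [2.396, 2.03, 0.001]
wrist_force: [1.6, -0.6, -0.0]
width: 0.0851
grip_force: 0.0
```

```bash
cat >> h.py <<'E'
def lane():
    np.set_printoptions(suppress=True,precision=4)
    for n in("top","scene"):
        im,d=shot(n); P=pts(d,n); M=masks(im); Z=P[:,:,2]
        e=(Z>0.024)&(Z<.1)&(P[:,:,0]>.35)&(P[:,:,0]<.73)&(abs(P[:,:,1])<.29)&(d>0)&(M['red']|M['blue']|M['white'])
        for m in comps(e,60):
            q=P[m]; z=np.percentile(q[:,2],90); k=q[:,2]>z-.012; r=cv2.minAreaRect(q[k][:,:2].astype(np.float32))
            col='red' if (m&M['red']).sum()>(m&M['blue']).sum() else 'blue'
            w=P[m&M['white']&(Z>z-.012)].mean(0)-P[m&M[col]&(Z>z-.012)].mean(0)
            print(n,col,m.sum(),'top z',z.round(3),'c',np.round(r[0],4),'size',np.round(r[1],3),'ang',round(r[2],1),'lid-col',w[:2].round(3))
E
python3 -c "
from h import *
lane(); go(.6225,.099,.3,-9.2)"
```

```text
top red 278 top z 0.052 c [0.6324 0.2178] size [0.079 0.043] ang 69.5 lid-col [-0.007 -0.025]
top red 283 top z 0.051 c [ 0.6354 -0.0743] size [0.076 0.044] ang 81.7 lid-col [0.004 0.025]
top red 150 top z 0.087 c [ 0.6272 -0.1736] size [0.042 0.044] ang 87.9 lid-col [-0.001 -0.002]
top blue 194 top z 0.051 c [0.6268 0.1291] size [0.057 0.044] ang 80.3 lid-col [0.003 0.025]
top blue 62 top z 0.05 c [0.6221 0.0875] size [0.019 0.038] ang 80.7 lid-col [nan nan]
top blue 163 top z 0.087 c [ 0.4559 -0.1032] size [0.044 0.041] ang 87.9 lid-col [ 0.    -0.004]
scene red 186 top z 0.051 c [0.6405 0.2221] size [0.046 0.046] ang 73.1 lid-col [nan nan]
scene blue 198 top z 0.051 c [0.6304 0.1267] size [0.051 0.044] ang 83.1 lid-col [0.009 0.025]
scene blue 66 top z 0.053 c [0.6225 0.0892] size [0.02  0.044] ang 80.5 lid-col [nan nan]
scene blue 105 top z 0.088 c [ 0.4543 -0.1038] size [0.037 0.035] ang 85.2 lid-col [-0.012 -0.015]
scene blue 85 top z 0.051 c [ 0.6427 -0.0438] size [0.019 0.044] ang 77.3 lid-col [nan nan]
scene red 240 top z 0.051 c [ 0.6397 -0.0793] size [0.045 0.044] ang 80.2 lid-col [nan nan]
scene red 111 top z 0.088 c [ 0.6304 -0.1725] size [0.028 0.029] ang 3.2 lid-col [nan nan]
t 8.8 pos [0.4621 0.0225 0.3378] psi -8.99 tilt [ 0.002  0.    -1.   ] F [ 0.5 -0.  -0.7] w 0.0852 gf 0.0
  total units [0.251 0.366 0.095] twist units 0.03 q6 1.64h.py:45: RuntimeWarning: Mean of empty slice.
  w=P[m&M['white']&(Z>z-.012)].mean(0)-P[m&M[col]&(Z>z-.012)].mean(0)
  ret = um.true_divide(
```

servo_tool(motion=[0.46, 0.05, 0.073, 0, 0, 0.46, 0.05, 0.073, 0, 0, 0.46, 0.05, 0.073, 0, 0, 0.46, 0.05, 0.073, 0, 0, 0.46, 0.05, 0.073, 0, 0.03, 0.46, 0, 0, 0.06, 0, 0.46, 0, 0, 0.06, 0, 0.46, 0, 0, 0.06, 0, 0.46, 0, 0, 0.06, 0, 0.46, 0, 0, 0, 0])

```text
t: 9.75
tool_pos: [0.6203, 0.0937, 0.2375]
orientation: [-2.394, -2.027, 0.011]
wrist_force: [-0.5, -0.4, -0.2]
width: 0.0622
grip_force: 0.0
```

```bash
python3 -c "
from h import *
go(.6225,.099,.184,-9.2)"
```

```text
t 9.8 pos [0.6203 0.0937 0.2375] psi -9.49 tilt [-0.002 -0.008 -1.   ] F [-0.5 -0.4 -0.2] w 0.0622 gf 0.0
  total units [0.014 0.004 0.134] twist units -0.04 q6 1.78
```

servo_tool(motion=[0.46, 0.014, 0.004, 0.034, 0, 0.46, 0, 0, 0.05, 0, 0.46, 0, 0, 0.05, 0, 0.46, 0, 0, 0, 0, -1, 0, 0, 0, 0, -1, 0, 0, 0, 0, -1, 0, 0, 0, 0, -1, 0, 0, 0, 0, -1, 0, 0, 0, 0])

```text
t: 10.65
tool_pos: [0.6258, 0.0998, 0.1894]
orientation: [2.396, 2.029, 0.004]
wrist_force: [1.2, 0.6, 4.3]
width: 0.0431
grip_force: 61.9
```

servo_tool(motion=[-1, 0, 0, -0.03, 0, -1, 0, 0, -0.05, 0, -1, 0, 0, -0.05, 0, -1, 0, 0, -0.05, 0, -1, 0, 0, -0.05, -0.3, -1, 0, 0, -0.03, -0.5, -1, 0, 0, 0, -0.54, -1, 0, 0, 0, 0])

```text
t: 11.45
tool_pos: [0.6248, 0.0997, 0.2928]
orientation: [2.226, 2.216, 0.001]
wrist_force: [-0.3, -0.2, -1.0]
width: 0.0435
grip_force: 61.2
```

```bash
python3 -c "
from h import *
go(.456,.05,.19,0); im,d=shot('scene'); cv2.imwrite('pics/c1.png',cv2.resize(im[90:290,180:400,::-1],None,fx=2.5,fy=2.5))"
```

```text
t 11.4 pos [0.6248 0.0997 0.2928] psi -0.26 tilt [ 0.     0.001 -1.   ] F [-0.3 -0.2 -1. ] w 0.0435 gf 61.2
  total units [-0.126 -0.422  0.257] twist units -0.04 q6 1.63
```

View pics/c1.png

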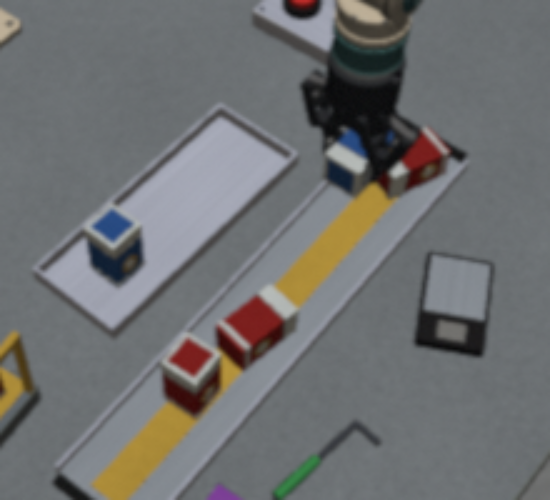

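The blue carton is held horizontally with its lid toward -y, so it doesn't swing under gravity. I carry it over the tray and test whether a partial jaw command loosens the grip enough to let it swing base-down.

servo_tool(motion=[-1, -0.05, -0.06, 0, 0, -1, -0.05, -0.06, 0, 0, -1, -0.05, -0.06, 0, 0, -1, -0.05, -0.06, 0, 0, -1, -0.05, -0.06, 0, 0, -1, -0.05, -0.06, 0, 0, -1, 0, -0.06, 0, 0, -1, 0, 0, 0.06, 0, -1, 0, 0, 0.06, 0, -1, 0, 0, 0.053, 0, -1, 0, 0, 0, 0, -1, 0, 0, 0, 0])

```text
t: 12.7
tool_pos: [0.456, -0.0195, 0.2225]
orientation: [-2.226, -2.215, 0.002]
wrist_force: [-0.2, -0.1, -0.9]
width: 0.0432
grip_force: 61.4
```

servo_tool(motion=[-0.2, 0, 0, 0, 0, -0.2, 0, 0, 0, 0])

```text
t: 12.9
tool_pos: [0.4573, -0.0196, 0.2239]
orientation: [2.225, 2.215, 0.002]
wrist_force: [-0.2, -0.2, -1.1]
width: 0.0437
grip_force: 61.4
```

servo_tool(motion=[-0.05, 0, 0, 0, 0, -0.05, 0, 0, 0, 0])

```text
t: 13.1
tool_pos: [0.4567, -0.0196, 0.2233]
orientation: [2.226, 2.216, 0.001]
wrist_force: [0.6, -0.9, -1.8]
width: 0.043
grip_force: 61.4
```

```bash
python3 -c "
from h import *
go(.456,-.02,.2235,0)"
```

```text
t 13.1 pos [ 0.4567 -0.0196  0.2233] psi -0.25 tilt [-0.     0.001 -1.   ] F [ 0.6 -0.9 -1.8] w 0.043 gf 61.4
  total units [-0.001 -0.002 -0.   ] twist units -0.04 q6 1.39
```

servo_tool(motion=[0.01, 0, 0, 0, 0, 0.01, 0, 0, 0, 0])

```text
t: 13.3
tool_pos: [0.4564, -0.0195, 0.2228]
orientation: [2.226, 2.216, 0.0]
wrist_force: [-0.1, 0.1, -0.8]
width: 0.0435
grip_force: 53.1
```

servo_tool(motion=[0.02, 0, 0, 0, 0, 0.02, 0, 0, 0, 0])

```text
t: 13.5
tool_pos: [0.4564, -0.0195, 0.2227]
orientation: [-2.226, -2.216, 0.0]
wrist_force: [-0.2, 0.2, -0.7]
width: 0.0436
grip_force: 30.2
```

servo_tool(motion=[0.03, 0, 0, 0, 0, 0.03, 0, 0, 0, 0])

```text
t: 13.7
tool_pos: [0.4564, -0.0195, 0.2227]
orientation: [-2.226, -2.216, 0.0]
wrist_force: [-0.7, -0.3, -0.7]
width: 0.0442
grip_force: 10.9
```

servo_tool(motion=[0.032, 0, 0, 0, 0, 0.032, 0, 0, 0, 0])

```text
t: 13.9
tool_pos: [0.4564, -0.0195, 0.2227]
orientation: [-2.226, -2.217, -0.0]
wrist_force: [0.0, -0.5, -0.8]
width: 0.0443
grip_force: 7.7
```

servo_tool(motion=[0.034, 0, 0, 0, 0, 0.034, 0, 0, 0, 0])

```text
t: 14.1
tool_pos: [0.4564, -0.0195, 0.2227]
orientation: [2.226, 2.217, -0.0]
wrist_force: [-0.7, 0.2, -0.9]
width: 0.044
grip_force: 4.9
```

```bash
python3 -c "
from h import *
go(.456,-.02,.2235,0); im,d=shot('scene'); cv2.imwrite('pics/c2.png',cv2.resize(im[110:240,180:330,::-1],None,fx=4,fy=4))"
```

```text
t 14.1 pos [ 0.4564 -0.0195  0.2227] psi -0.25 tilt [-0. -0. -1.] F [-0.7  0.2 -0.9] w 0.044 gf 4.9
  total units [-0.001 -0.001 -0.002] twist units -0.04 q6 1.39
```

View pics/c2.png

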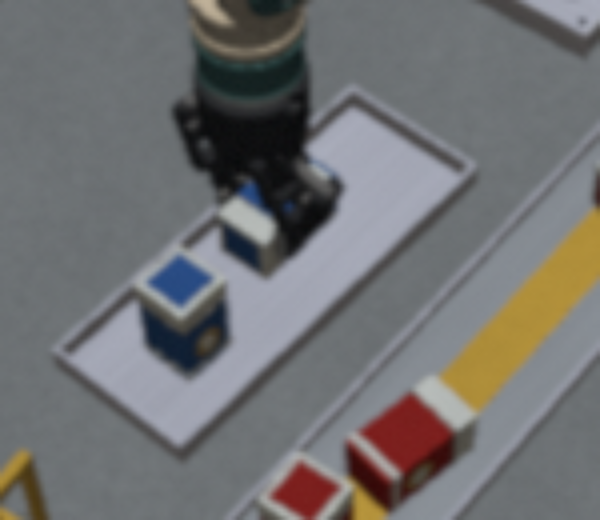

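servo_tool(motion=[0.0355, 0, 0, 0, 0, 0.0355, 0, 0, 0, 0])

```text
t: 14.35
tool_pos: [0.4564, -0.0196, 0.2227]
orientation: [2.226, 2.216, 0.0]
wrist_force: [-0.4, 0.2, -1.5]
width: 0.0447
grip_force: 3.0
```

servo_tool(motion=[0.0365, 0, 0, 0, 0, 0.0365, 0, 0, 0, 0])

```text
t: 14.55
tool_pos: [0.4566, -0.0196, 0.2229]
orientation: [2.226, 2.216, 0.001]
wrist_force: [0.1, 0.5, -0.1]
width: 0.0446
grip_force: 0.0
```

```bash
cat >> h.py <<'E'
def side(n,col,x,y,r=.09):
    """points of one colour(+white) near x,y: extents"""
    im,d=shot(n); P=pts(d,n); M=masks(im); k=(np.hypot(P[:,:,0]-x,P[:,:,1]-y)<r)&(P[:,:,2]>.008)&(d>0)
    for c in(col,'white'):
        q=P[k&M[c]]
        if len(q)>4: print(n,c,len(q),'min',np.percentile(q,3,axis=0).round(3),'max',np.percentile(q,97,axis=0).round(3))
E
python3 -c "
from h import *
go(.456,-.02,.2235,0); side('scene','blue',.456,0); im,d=shot('scene'); cv2.imwrite('pics/c3.png',cv2.resize(im[110:240,180:330,::-1],None,fx=4,fy=4))"
```

```text
t 14.6 pos [ 0.4566 -0.0196  0.2229] psi -0.25 tilt [-0.     0.001 -1.   ] F [ 0.1  0.5 -0.1] w 0.0446 gf 0.0
  total units [-0.001 -0.002 -0.001] twist units -0.04 q6 1.39
scene blue 55 min [ 0.441 -0.089  0.044] max [0.474 0.002 0.094]
scene white 145 min [ 0.415 -0.083  0.008] max [0.519 0.065 0.086]
```

View pics/c3.png

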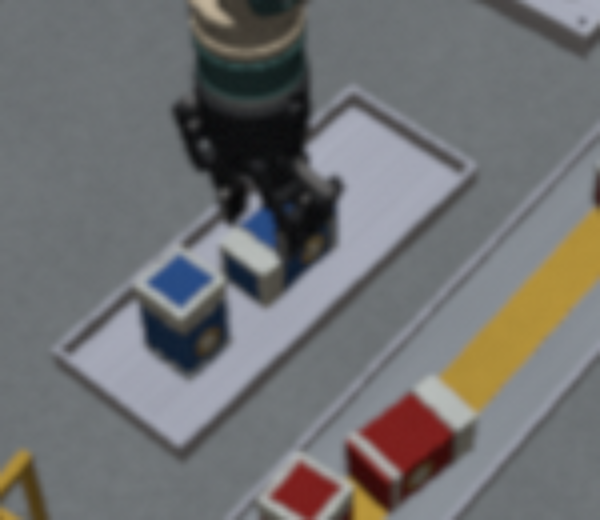

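The carton dropped flat in the tray, so gravity alone doesn't swing it. The jaw does set the grip force, though. New plan: hold it lightly and push the lower edge of its base against the tray's end rim, so it pivots upright. First I re-measure it.

servo_tool(motion=[0.46, 0, 0, 0, 0, 0.46, 0, 0, -0.04, 0, 0.46, 0, 0, -0.1, 0, 0.46, 0, -0.1, -0.1, 0, 0.46, 0, -0.1, 0, 0, 0.46, 0, -0.1, 0, 0])

```text
t: 15.25
tool_pos: [0.3408, -0.0191, 0.3156]
orientation: [2.224, 2.215, 0.003]
wrist_force: [0.4, -0.8, -0.1]
width: 0.0624
grip_force: 0.0
```

```bash
python3 -W ignore -c "
from h import *
lane(); go(.456,-.02,.189,0)
for n in('top','scene'):
    im,d=shot(n); P=pts(d,n); Z=P[:,:,2]
    k=(Z>.014)&(Z<.03)&(P[:,:,0]>.37)&(P[:,:,0]<.54)&(P[:,:,1]>.1)&(P[:,:,1]<.2); q=P[k]; 
    if len(q): print(n,'rim +y', [ (np.round(x,3), q[abs(q[:,0]-x)<.012][:,1].round(3).tolist()) for x in (.42,.456,.49)])
    k=(Z>.012)&(Z<.03)&(abs(P[:,:,1])<.05)&(P[:,:,0]>.37)&(P[:,:,0]<.54); print(n,'rim x',np.unique(P[k][:,0].round(2),return_counts=True))
"
```

```text
top red 286 top z 0.051 c [0.632  0.2166] size [0.08  0.043] ang 68.7 lid-col [-0.007 -0.021]
top red 282 top z 0.051 c [ 0.635  -0.0743] size [0.076 0.045] ang 81.0 lid-col [0.004 0.023]
top red 152 top z 0.086 c [ 0.6274 -0.1737] size [0.041 0.044] ang 87.7 lid-col [-0.001 -0.001]
top blue 163 top z 0.087 c [ 0.4557 -0.1032] size [0.043 0.041] ang 88.3 lid-col [ 0.    -0.004]
top blue 237 top z 0.052 c [0.457 0.008] size [0.055 0.044] ang 87.7 lid-col [0.003 0.026]
top blue 70 top z 0.051 c [ 0.4561 -0.033 ] size [0.016 0.038] ang 88.5 lid-col [nan nan]
scene red 182 top z 0.051 c [0.6389 0.223 ] size [0.046 0.046] ang 68.7 lid-col [nan nan]
scene blue 60 top z 0.053 c [0.6253 0.1912] size [0.019 0.043] ang 66.6 lid-col [nan nan]
scene blue 184 top z 0.051 c [0.4614 0.0034] size [0.047 0.043] ang 90.0 lid-col [nan nan]
scene blue 67 top z 0.052 c [ 0.4569 -0.0314] size [0.017 0.043] ang 89.9 lid-col [nan nan]
scene blue 119 top z 0.088 c [ 0.4564 -0.1004] size [0.046 0.036] ang 78.6 lid-col [-0.004  0.002]
scene blue 86 top z 0.051 c [ 0.6425 -0.0434] size [0.019 0.043] ang 78.7 li
[... 670 characters left out ...]
44, 0.147, 0.147, 0.147, 0.146, 0.149, 0.147])]
top rim x (array([0.39, 0.4 , 0.42, 0.51, 0.52]), array([ 7, 10,  1, 25, 37]))
scene rim +y [(np.float64(0.42), [0.148, 0.153, 0.151, 0.149, 0.154, 0.153, 0.148, 0.148, 0.149, 0.15, 0.149, 0.15, 0.148, 0.155, 0.149, 0.15]), (np.float64(0.456), [0.148, 0.149, 0.147, 0.153, 0.148, 0.149, 0.153, 0.152, 0.145, 0.15, 0.149, 0.149, 0.15, 0.147, 0.146, 0.148, 0.152, 0.147, 0.15]), (np.float64(0.49), [0.147, 0.152, 0.145, 0.148, 0.152, 0.152, 0.144, 0.147, 0.149, 0.148, 0.152, 0.148, 0.148, 0.149, 0.149, 0.15, 0.152, 0.147, 0.148, 0.147, 0.151, 0.146])]
scene rim x (array([0.4 , 0.44, 0.45, 0.46, 0.47, 0.48, 0.52]), array([88,  4, 11,  9,  8, 73, 88]))
```

servo_tool(motion=[0.46, -0.001, 0.0755, 0, 0, 0.46, -0.001, 0.0755, 0, 0, 0.46, -0.001, 0.0755, 0, 0, 0.46, -0.001, 0.078, 0, 0, 0.46, 0, 0, 0.077, 0, 0.46, 0, 0, 0.077, 0, 0.46, 0, 0, 0.077, 0, 0.46, 0, 0, 0.077, 0, 0.46, 0, 0, 0, 0, -1, 0, 0, 0, 0, -1, 0, 0, 0, 0, -1, 0, 0, 0, 0])

```text
t: 16.65
tool_pos: [0.4643, -0.0214, 0.1925]
orientation: [2.224, 2.214, 0.003]
wrist_force: [-0.2, 0.0, -1.5]
width: 0.0436
grip_force: 60.5
```

servo_tool(motion=[-1, 0, 0, 0, 0, -1, 0, 0, -0.025, 0, -1, 0.05, 0, 0, 0, -1, 0.05, 0, 0, 0, -1, 0.05, 0, 0, 0, -1, 0.05, 0, 0, 0, -1, 0.05, 0, 0, 0, -1, 0, 0, 0, 0])

```text
t: 17.45
tool_pos: [0.4635, 0.0804, 0.2019]
orientation: [2.223, 2.219, 0.003]
wrist_force: [-0.5, -0.2, -1.2]
width: 0.0432
grip_force: 60.7
```

```bash
python3 -W ignore -c "
from h import *
go(.457,.0885,.199,0); side('scene','blue',.46,.09,.06); side('top','blue',.46,.12,.06)
"
```

```text
t 17.4 pos [0.4635 0.0804 0.2019] psi -0.09 tilt [ 0.001  0.002 -1.   ] F [-0.5 -0.2 -1.2] w 0.0432 gf 60.7
  total units [ 0.02  -0.016  0.007] twist units -0.01 q6 1.61
scene blue 26 min [0.444 0.079 0.054] max [0.473 0.099 0.073]
scene white 91 min [0.416 0.046 0.008] max [0.51  0.109 0.064]
```

servo_tool(motion=[0.027, 0, 0, 0, 0, 0.027, 0.025, 0, 0, 0, 0.027, 0.012, 0, -0.022, 0, 0.027, 0.015, 0, -0.019, 0, 0.027, 0.018, 0, -0.017, 0, 0.027, 0.02, 0, -0.014, 0, 0.027, 0.022, 0, -0.0105, 0, 0.027, 0.023, 0, -0.007, 0])

```text
t: 18.35
tool_pos: [0.4637, 0.1337, 0.2374]
orientation: [2.226, 2.216, 0.001]
wrist_force: [0.2, -1.6, -1.0]
width: 0.044
grip_force: 6.6
```

```bash
python3 -W ignore -c "
from h import *
go(.457,.0885,.199,0); im,d=shot('scene'); cv2.imwrite('pics/c4.png',cv2.resize(im[80:210,210:360,::-1],None,fx=4,fy=4))
"
```

```text
t 18.4 pos [0.4637 0.1337 0.2374] psi -0.24 tilt [ 0.     0.001 -1.   ] F [ 0.2 -1.6 -1. ] w 0.044 gf 6.6
  total units [-0.113 -0.016  0.096] twist units -0.04 q6 1.72
```

View pics/c4.png

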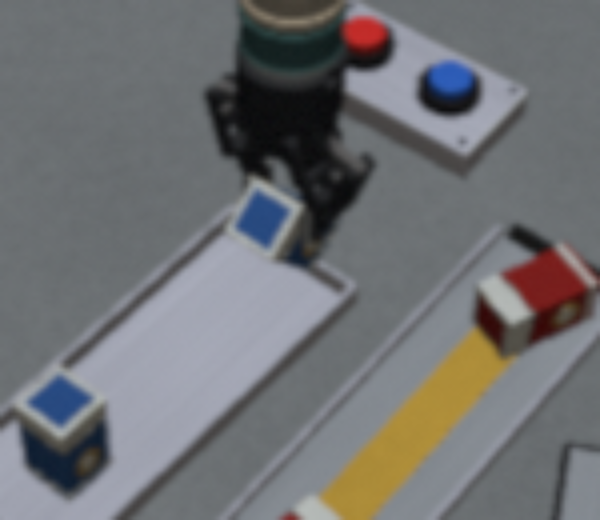

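The rim pivot works: the lid is already facing up at a steep tilt. I finish the arc, tighten the grip, lift, and bring it back into the tray.

servo_tool(motion=[0.027, 0.024, 0, -0.003, 0, 0.027, 0.024, 0, 0.0005, 0, 0.027, 0.024, 0, 0.0045, 0, 0.027, 0.02, 0, 0.006, 0, -1, 0, 0, 0, 0, -1, 0, 0, 0, 0, -1, 0, 0, -0.04, 0, -1, 0, 0, -0.04, 0, -1, -0.07, -0.008, 0, 0, -1, -0.07, -0.008, 0, 0, -1, -0.07, 0, 0, 0, -1, -0.07, 0, 0, 0])

```text
t: 19.6
tool_pos: [0.4558, 0.0567, 0.2646]
orientation: [-2.225, -2.215, 0.001]
wrist_force: [0.4, 0.7, -1.5]
width: 0.0432
grip_force: 61.2
```

```bash
python3 -W ignore -c "
from h import *
go(.458,.055,.216,0); im,d=shot('scene'); cv2.imwrite('pics/c5.png',cv2.resize(im[80:210,210:360,::-1],None,fx=4,fy=4))
"
```

```text
t 19.6 pos [0.4558 0.0567 0.2646] psi -0.24 tilt [ 0.001 -0.002 -1.   ] F [ 0.4  0.7 -1.5] w 0.0432 gf 61.2
  total units [-0.004  0.006  0.122] twist units -0.04 q6 1.56
```

View pics/c5.png

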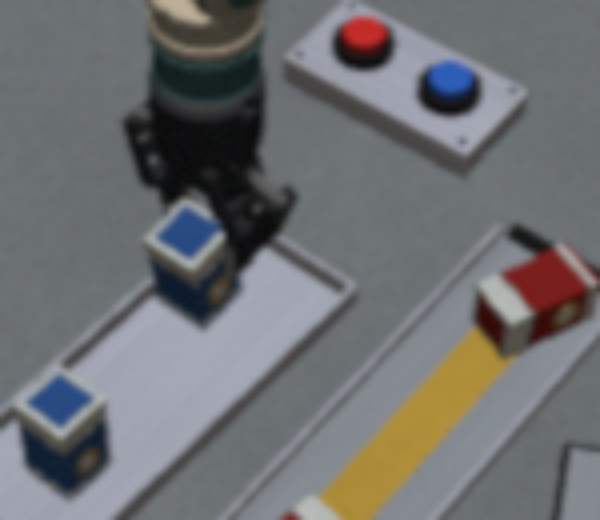

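servo_tool(motion=[-1, -0.055, 0, 0, 0, -1, -0.055, 0, 0, 0, -1, -0.055, 0, 0, 0, -1, -0.052, 0, 0, 0, -1, 0, 0, 0.035, 0, -1, 0, 0, 0.035, 0, -1, 0, 0, 0.03, 0, -1, 0, 0, 0, 0, 0.026, 0, 0, 0, 0, 0.026, 0, 0, 0.01, 0, 0.026, 0, 0, 0.01, 0, 0.026, 0, 0, 0.01, 0])

```text
t: 20.85
tool_pos: [0.4571, -0.0285, 0.2147]
orientation: [-2.225, -2.216, -0.006]
wrist_force: [-3.3, 8.2, 19.1]
width: 0.044
grip_force: 14.0
```

```bash
python3 -W ignore -c "
from h import *
go(.458,-.03,.216,0)
"
```

```text
t 20.9 pos [ 0.4571 -0.0285  0.2147] psi -0.22 tilt [ 0.003  0.002 -1.   ] F [-3.3  8.2 19.1] w 0.044 gf 14.0
  total units [-0.004  0.002 -0.003] twist units -0.03 q6 1.37
```

servo_tool(motion=[0.06, 0, 0, -0.005, 0, 0.1, 0, 0, 0, 0, 0.46, 0, 0, 0, 0, 0.46, 0, 0, 0, 0, 0.46, 0, 0, -0.05, 0, 0.46, 0, 0, -0.08, 0, 0.46, 0, 0, -0.08, 0, 0.46, 0.08, 0, 0, 0.8, 0.46, 0.08, 0, 0, 0.8, 0.46, 0.08, 0, 0, 0.8, 0.46, 0.08, 0, 0, 0.65, 0.46, 0, 0, 0, 0])

```text
t: 22.05
tool_pos: [0.4761, 0.0991, 0.2997]
orientation: [2.59, 1.778, 0.003]
wrist_force: [-0.1, -0.7, -0.3]
width: 0.062
grip_force: 0.0
```

```bash
python3 -W ignore -c "
from h import *
lane(); go(.628,.199,.2,-21)
"
```

```text
top red 267 top z 0.051 c [0.6322 0.2173] size [0.078 0.043] ang 69.3 lid-col [-0.004 -0.021]
top red 278 top z 0.051 c [ 0.6354 -0.0742] size [0.077 0.043] ang 81.7 lid-col [0.004 0.023]
top red 151 top z 0.088 c [ 0.6276 -0.1735] size [0.041 0.045] ang 88.2 lid-col [-0.    -0.002]
top blue 175 top z 0.087 c [ 0.4563 -0.0399] size [0.04  0.044] ang 88.8 lid-col [0.004 0.   ]
top blue 163 top z 0.087 c [ 0.4556 -0.1032] size [0.044 0.041] ang 89.0 lid-col [ 0.    -0.004]
scene red 181 top z 0.051 c [0.6405 0.2239] size [0.046 0.045] ang 68.7 lid-col [nan nan]
scene blue 83 top z 0.088 c [ 0.4591 -0.0386] size [0.03  0.028] ang 88.8 lid-col [nan nan]
scene blue 88 top z 0.088 c [ 0.4579 -0.1007] size [0.028 0.03 ] ang 85.6 lid-col [nan nan]
scene blue 84 top z 0.051 c [ 0.6432 -0.0441] size [0.019 0.042] ang 77.5 lid-col [nan nan]
scene red 242 top z 0.051 c [ 0.6395 -0.0789] size [0.047 0.043] ang 82.2 lid-col [nan nan]
scene red 112 top z 0.087 c [ 0.6299 -0.1716] size [0.03  0.029] ang 3.9 lid-col [nan nan]
t 22.1 pos [0.4751 0.0971 0.2993] psi -21.1 tilt [-0.001 -0.    -1.   ] F [0.3 0.1 0.1] w 0.0618 gf 0.0
  total units [0.375 0.265 0.248] twist units -0.01 q6 2.01
```

servo_tool(motion=[0.4, 0.0625, 0.044, 0, 0, 0.4, 0.0625, 0.044, 0, 0, 0.4, 0.0625, 0.044, 0, 0, 0.4, 0.0625, 0.044, 0, 0, 0.4, 0.0625, 0.044, 0, 0, 0.4, 0.0625, 0.045, 0, 0, 0.4, 0, 0, 0.056, 0, 0.4, 0, 0, 0.056, 0, 0.4, 0, 0, 0.056, 0, 0.4, 0, 0, 0.056, 0, 0.4, 0, 0, 0.056, 0, 0.4, 0, 0, 0, 0])

```text
t: 23.35
tool_pos: [0.6261, 0.1961, 0.1835]
orientation: [-2.591, -1.771, 0.012]
wrist_force: [-0.8, -0.7, -0.7]
width: 0.0602
grip_force: 0.0
```

servo_tool(motion=[-1, 0, 0, 0, 0, -1, 0, 0, 0, 0, -1, 0, 0, 0, 0, -1, 0, 0, 0, 0, -1, 0, 0, 0, 0])

```text
t: 23.85
tool_pos: [0.6286, 0.1983, 0.1881]
orientation: [2.592, 1.774, 0.001]
wrist_force: [-0.4, -0.1, -1.0]
width: 0.0432
grip_force: 61.3
```

servo_tool(motion=[-1, 0, 0, -0.04, 0, -1, 0, 0, -0.06, 0, -1, 0, 0, -0.06, 0, -1, 0, 0, -0.05, 0, -1, 0, 0, 0, -0.6, -1, 0, 0, 0, -0.6, -1, 0, 0, 0, -0.6, -1, 0, 0, 0, -0.6, -1, 0, 0, 0, -0.64, -1, 0, 0, 0, 0])

```text
t: 24.85
tool_pos: [0.6284, 0.1983, 0.2728]
orientation: [2.227, 2.215, 0.002]
wrist_force: [-0.4, 0.1, -1.9]
width: 0.043
grip_force: 61.2
```

```bash
python3 -W ignore -c "
from h import *
go(.460,.080,.199,0)
"
```

```text
t 24.9 pos [0.6284 0.1983 0.2728] psi -0.31 tilt [ 0.     0.001 -1.   ] F [-0.4  0.1 -1.9] w 0.043 gf 61.2
  total units [-0.298 -0.42   0.184] twist units -0.05 q6 1.78
```

servo_tool(motion=[-1, -0.051, -0.07, 0, 0, -1, -0.051, -0.07, 0, 0, -1, -0.051, -0.07, 0, 0, -1, -0.051, -0.07, 0, 0, -1, -0.051, -0.07, 0, 0, -1, -0.051, -0.07, 0, 0, -1, 0, 0, 0.04, 0, -1, 0, 0, 0.04, 0, -1, 0, 0, 0.04, 0, -1, 0, 0, 0.04, 0, -1, 0, 0, 0.027, 0, -1, 0, 0, 0, 0])

```text
t: 26.05
tool_pos: [0.4589, 0.0767, 0.1958]
orientation: [-2.227, -2.213, 0.003]
wrist_force: [-1.4, 0.6, -1.4]
width: 0.0433
grip_force: 61.7
```

```bash
python3 -W ignore -c "
from h import *
go(.460,.0875,.198,0); side('scene','red',.46,.09,.07); side('top','red',.46,.12,.07)
"
```

```text
t 26.1 pos [0.4589 0.0767 0.1958] psi -0.37 tilt [-0.    -0.002 -1.   ] F [-1.4  0.6 -1.4] w 0.0433 gf 61.7
  total units [ 0.027  0.003 -0.005] twist units -0.05 q6 1.6
scene red 20 min [0.44  0.06  0.028] max [0.474 0.094 0.073]
scene white 103 min [0.418 0.032 0.008] max [0.52  0.122 0.06 ]
```

servo_tool(motion=[0.027, 0, 0, 0, 0, 0.027, 0.027, 0, -0.003, 0, 0.027, 0.012, 0, -0.022, 0, 0.027, 0.015, 0, -0.019, 0, 0.027, 0.018, 0, -0.017, 0, 0.027, 0.02, 0, -0.014, 0, 0.027, 0.022, 0, -0.0105, 0, 0.027, 0.023, 0, -0.007, 0, 0.027, 0.024, 0, -0.003, 0, 0.027, 0.024, 0, 0.0005, 0, 0.027, 0.024, 0, 0.0045, 0, 0.027, 0.02, 0, 0.006, 0])

```text
t: 27.35
tool_pos: [0.4602, 0.1694, 0.2304]
orientation: [-2.227, -2.215, -0.001]
wrist_force: [-0.9, -1.5, 1.8]
width: 0.0443
grip_force: 8.6
```

servo_tool(motion=[-1, 0, 0, 0, 0, -1, 0, 0, 0, 0, -1, 0, 0, -0.04, 0, -1, 0, 0, -0.05, 0])

```text
t: 27.75
tool_pos: [0.4596, 0.1683, 0.2653]
orientation: [-2.226, -2.214, 0.003]
wrist_force: [-0.3, -0.5, -1.2]
width: 0.0434
grip_force: 61.2
```

```bash
python3 -W ignore -c "
from h import *
go(.626,.18,.265,1.4); side('scene','red',.46,.16,.08); im,d=shot('scene'); cv2.imwrite('pics/c6.png',cv2.resize(im[60:210,210:380,::-1],None,fx=3.5,fy=3.5))
"
```

```text
t 27.8 pos [0.4596 0.1683 0.2653] psi -0.32 tilt [ 0.    -0.003 -1.   ] F [-0.3 -0.5 -1.2] w 0.0434 gf 61.2
  total units [ 0.032  0.416 -0.   ] twist units -0.25 q6 1.8
scene red 88 min [0.449 0.136 0.135] max [0.499 0.185 0.243]
scene white 39 min [0.413 0.085 0.008] max [0.519 0.146 0.136]
```

View pics/c6.png

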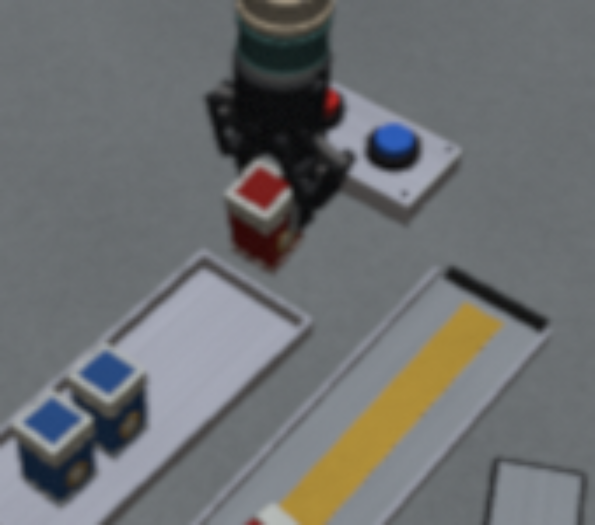

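servo_tool(motion=[-1, -0.003, 0.07, 0, -0.12, -1, -0.003, 0.07, 0, -0.12, -1, -0.003, 0.07, 0, 0, -1, -0.003, 0.07, 0, 0, -1, -0.003, 0.07, 0, 0, -1, -0.003, 0.068, 0, 0, -1, 0, 0, 0, 0, -1, 0, 0, 0.05, 0, -1, 0, 0, 0.05, 0])

```text
t: 28.75
tool_pos: [0.6275, 0.1637, 0.2252]
orientation: [-2.196, -2.247, -0.001]
wrist_force: [-0.5, -0.7, -1.6]
width: 0.0432
grip_force: 61.7
```

servo_tool(motion=[-1, 0, 0, 0, 0, 0.026, 0, 0, 0.008, 0, 0.026, 0, 0, 0.01, 0, 0.026, 0, 0, 0.01, 0, 0.026, 0, 0, 0.004, 0, 0.026, 0, 0, 0, 0])

```text
t: 29.35
tool_pos: [0.6274, 0.1638, 0.2138]
orientation: [2.195, 2.247, 0.0]
wrist_force: [-0.6, -0.4, -1.3]
width: 0.0438
grip_force: 12.8
```

```bash
python3 -W ignore -c "
from h import *
go(.626,.16,.213,1.4)
"
```

```text
t 29.4 pos [0.6274 0.1638 0.2138] psi 1.33 tilt [ 0.  0. -1.] F [-0.6 -0.4 -1.3] w 0.0438 gf 12.8
  total units [-0.01  -0.004  0.002] twist units -0.01 q6 1.7
```

servo_tool(motion=[0.026, 0, 0, 0.01, 0, 0.026, 0, 0, 0, 0])

```text
t: 29.55
tool_pos: [0.6278, 0.1648, 0.2118]
orientation: [-2.194, -2.247, -0.005]
wrist_force: [-2.5, 2.8, 6.7]
width: 0.0438
grip_force: 13.4
```

servo_tool(motion=[0.026, 0, 0, 0.01, 0, 0.026, 0, 0, 0, 0])

```text
t: 29.75
tool_pos: [0.6278, 0.1659, 0.2092]
orientation: [-2.191, -2.246, -0.01]
wrist_force: [-6.2, 6.9, 13.3]
width: 0.0438
grip_force: 14.6
```

```bash
python3 -W ignore -c "
from h import *
go(.626,.16,.213,1.4); side('scene','red',.62,.15,.07); side('top','red',.62,.15,.07)
"
```

```text
t 29.8 pos [0.6278 0.1659 0.2092] psi 1.41 tilt [ 0.007  0.002 -1.   ] F [-6.2  6.9 13.3] w 0.0438 gf 14.6
  total units [-0.015 -0.005 -0.01 ] twist units 0.0 q6 1.7
scene red 80 min [0.618 0.137 0.083] max [0.643 0.165 0.091]
scene white 8 min [0.612 0.132 0.083] max [0.65  0.139 0.086]
top red 44 min [0.608 0.129 0.079] max [0.64  0.151 0.173]
top white 41 min [0.568 0.118 0.01 ] max [0.684 0.192 0.399]
```

servo_tool(motion=[0.06, 0, 0, -0.005, 0, 0.1, 0, 0, 0, 0, 0.46, 0, 0, 0, 0, 0.46, 0, 0, 0, 0, 0.46, 0, 0, -0.05, 0, 0.46, 0, 0, -0.1, 0, 0.46, 0, 0, -0.1, 0, 0.46, 0, 0, 0, -0.9, 0.46, 0, 0, 0, -0.99, 0.46, 0, 0, 0, -0.99, 0.46, 0, 0, 0, -0.99, 0.46, 0, 0, 0, -0.99])

```text
t: 31.05
tool_pos: [0.6274, 0.1636, 0.3072]
orientation: [-1.45, -2.786, 0.001]
wrist_force: [0.3, 0.2, 0.1]
width: 0.0623
grip_force: 0.0
```

servo_tool(motion=[0.46, 0, 0, 0, -0.99, 0.46, 0, 0, 0, -0.99, 0.46, 0, 0, 0, -0.99, 0.46, 0, 0, 0, -0.99, 0.46, 0, 0, 0, -0.99, 0.46, 0, 0, 0, -0.99, 0.46, 0, 0, 0, -0.99, 0.46, 0, 0, 0, -0.99, 0.46, 0, 0, 0, -0.99, 0.46, 0, 0, 0, -0.99])

```text
t: 32.05
tool_pos: [0.6274, 0.1635, 0.3071]
orientation: [0.357, -3.12, 0.0]
wrist_force: [-1.0, 0.5, -1.2]
width: 0.0623
grip_force: 0.0
```

servo_tool(motion=[0.46, 0, 0, 0, -0.99, 0.46, 0, 0, 0, -0.99, 0.46, 0, 0, 0, -0.99, 0.46, 0, 0, 0, -0.99, 0.46, 0, 0, 0, -0.99, 0.46, 0, 0, 0, -0.99, 0.46, 0, 0, 0, -0.99, 0.46, 0, 0, 0, -0.99, 0.46, 0, 0, 0, -0.99, 0.46, 0, 0, 0, -0.99])

```text
t: 33.05
tool_pos: [0.6274, 0.1635, 0.3071]
orientation: [2.043, -2.386, -0.0]
wrist_force: [-0.4, -0.3, -0.1]
width: 0.0622
grip_force: 0.0
```

```bash
python3 -W ignore -c "
from h import *
lane(); go(.640,-.056,.188,171.5)
"
```

```text
top red 270 top z 0.051 c [ 0.6353 -0.0737] size [0.076 0.044] ang 84.2 lid-col [0.004 0.028]
top red 130 top z 0.087 c [0.6272 0.1536] size [0.043 0.037] ang 3.4 lid-col [-0.001 -0.011]
top red 261 top z 0.061 c [ 0.5552 -0.189 ] size [0.042 0.069] ang 88.8 lid-col [ 0.009 -0.002]
top blue 174 top z 0.087 c [ 0.4561 -0.0398] size [0.04  0.043] ang 88.4 lid-col [0.004 0.001]
top blue 157 top z 0.087 c [ 0.4559 -0.1032] size [0.043 0.041] ang 88.1 lid-col [ 0.    -0.003]
scene red 77 top z 0.088 c [0.6308 0.1561] size [0.029 0.031] ang 81.9 lid-col [nan nan]
scene blue 90 top z 0.088 c [ 0.4596 -0.0419] size [0.032 0.038] ang 4.6 lid-col [ 0.01  -0.019]
scene blue 111 top z 0.088 c [ 0.456  -0.1031] size [0.042 0.034] ang 74.1 lid-col [-0.01  -0.008]
scene blue 84 top z 0.052 c [ 0.6428 -0.0434] size [0.02  0.042] ang 83.9 lid-col [nan nan]
scene red 241 top z 0.051 c [ 0.6386 -0.0794] size [0.047 0.045] ang 82.2 lid-col [nan nan]
scene blue 70 top z 0.049 c [ 0.5209 -0.1846] size [0.042 0.016] ang 86.7 lid-col [nan nan]
scene red 142 top z 0.059 c [ 0.5557 -0.189 ] size [0.041 0.042] ang 86.4 lid-col [nan nan]
scene red 139 top z 0.061 c [ 0.5915 -0.192 ] size [0.039 0.007] ang 88.5 lid-col [nan nan]
t 33.1 pos [0.6274 0.1636 0.3072] psi 170.85 tilt [ 0.     0.001 -1.   ] F [ 0.5 -0.5 -0.1] w 0.0624 gf 0.0
  total units [ 0.537 -0.119  0.298] twist units -0.09 q6 -1.26
```

servo_tool(motion=[0.46, 0.067, -0.015, 0, -0.09, 0.46, 0.067, -0.015, 0, 0, 0.46, 0.067, -0.015, 0, 0, 0.46, 0.067, -0.015, 0, 0, 0.46, 0.067, -0.015, 0, 0, 0.46, 0.067, -0.015, 0, 0, 0.46, 0.067, -0.015, 0, 0, 0.46, 0.067, -0.015, 0, 0, 0.46, 0, 0, 0, 0, 0.4, 0, 0, 0.075, 0, 0.4, 0, 0, 0.075, 0, 0.4, 0, 0, 0.075, 0])

```text
t: 34.35
tool_pos: [0.6429, -0.055, 0.2169]
orientation: [-2.048, 2.382, -0.0]
wrist_force: [0.1, 0.4, 0.3]
width: 0.0597
grip_force: 0.0
```

servo_tool(motion=[0.4, 0, 0, 0.073, 0, 0.4, 0, 0, 0, 0, -1, 0, 0, 0, 0, -1, 0, 0, 0, 0, -1, 0, 0, 0, 0, -1, 0, 0, 0, 0, -1, 0, 0, 0, 0])

```text
t: 35.05
tool_pos: [0.6433, -0.0554, 0.1894]
orientation: [-2.05, 2.379, -0.002]
wrist_force: [-0.2, -0.4, -1.2]
width: 0.0433
grip_force: 62.0
```

```bash
python3 -W ignore -c "
from h import *
go(.46,.076,.188,180)
"
```

```text
t 35.0 pos [ 0.6433 -0.0554  0.1894] psi 171.49 tilt [-0.    -0.002 -1.   ] F [-0.2 -0.4 -1.2] w 0.0433 gf 62.0
  total units [-0.257  0.502  0.003] twist units -1.24 q6 -1.61
```

servo_tool(motion=[-1, 0, 0, -0.05, 0, -1, 0, 0, -0.06, 0, -1, 0, 0, -0.06, 0, -1, 0, 0, -0.06, 0, -1, 0, 0, -0.02, 0.5, -1, 0, 0, 0, 0.9, -1, 0, 0, 0, 0.9, -1, 0, 0, 0, 0.9, -1, 0, 0, 0, 0.9, -1, 0, 0, 0, 0.9, -1, 0, 0, 0, 0.9, -1, 0, 0, 0, 0.9])

```text
t: 36.25
tool_pos: [0.6429, -0.0554, 0.2887]
orientation: [-0.931, 3.0, -0.0]
wrist_force: [-0.3, 0.2, -0.8]
width: 0.0433
grip_force: 62.1
```

servo_tool(motion=[-1, 0, 0, 0, 0.9, -1, 0, 0, 0, 0.9, -1, 0, 0, 0, 0.9, -1, 0, 0, 0, 0.9, -1, 0, 0, 0, 0.9, -1, 0, 0, 0, 0.9, -1, 0, 0, 0, 0.9, -1, 0, 0, 0, 0.9, -1, 0, 0, 0, 0.9, -1, 0, 0, 0, 0.9, -1, 0, 0, 0, 0.9, -1, 0, 0, 0, 0.9])

```text
t: 37.45
tool_pos: [0.6428, -0.0554, 0.2887]
orientation: [1.069, 2.954, -0.0]
wrist_force: [0.9, -0.0, -1.5]
width: 0.043
grip_force: 62.1
```

servo_tool(motion=[-1, 0, 0, 0, 0.9, -1, 0, 0, 0, 0.9, -1, 0, 0, 0, 0.9, -1, 0, 0, 0, 0.9, -1, 0, 0, 0, 0.9, -1, 0, 0, 0, 0.9, -1, 0, 0, 0, 0.9, -1, 0, 0, 0, 0.9, -1, 0, 0, 0, 0.15, -1, 0, 0, 0, 0])

```text
t: 38.45
tool_pos: [0.6429, -0.0554, 0.2886]
orientation: [2.22, 2.222, 0.0]
wrist_force: [0.4, 0.3, -0.8]
width: 0.0432
grip_force: 62.1
```

```bash
python3 -W ignore -c "
from h import *
go(.46,.076,.199,0); side('scene','red',.64,-.055,.1); side('top','red',.64,-.055,.1)
"
```

```text
t 38.5 pos [ 0.6429 -0.0554  0.2886] psi 0.05 tilt [-0.  0. -1.] F [ 0.4  0.3 -0.8] w 0.0432 gf 62.1
  total units [ 0.329 -0.457  0.224] twist units 0.01 q6 1.38
scene red 34 min [ 0.624 -0.072  0.134] max [ 0.666 -0.04   0.193]
scene white 96 min [ 0.622 -0.072  0.146] max [ 0.662 -0.01   0.568]
top white 13 min [ 0.575 -0.128  0.008] max [ 0.688 -0.009  0.565]
```

servo_tool(motion=[-1, 0.047, -0.065, 0, 0, -1, 0.047, -0.065, 0, 0, -1, 0.047, -0.065, 0, 0, -1, 0.047, -0.065, 0, 0, -1, 0.047, -0.065, 0, 0, -1, 0.047, -0.065, 0, 0, -1, 0.047, -0.065, 0, 0, -1, 0, 0, 0.055, 0, -1, 0, 0, 0.055, 0, -1, 0, 0, 0.055, 0, -1, 0, 0, 0.057, 0, -1, 0, 0, 0, 0])

```text
t: 39.75
tool_pos: [0.459, 0.0763, 0.1973]
orientation: [-2.218, -2.219, 0.007]
wrist_force: [-1.4, -0.3, -0.7]
width: 0.0434
grip_force: 62.2
```

```bash
python3 -W ignore -c "
from h import *
go(.460,.0875,.1985,0)
"
```

```text
t 39.8 pos [0.459  0.0763 0.1973] psi 0.01 tilt [-0.    -0.006 -1.   ] F [-1.4 -0.3 -0.7] w 0.0434 gf 62.2
  total units [ 0.028  0.002 -0.003] twist units 0.0 q6 1.6
```

servo_tool(motion=[0.027, 0, 0, 0, 0, 0.027, 0.027, 0, -0.003, 0, 0.027, 0.012, 0, -0.022, 0, 0.027, 0.015, 0, -0.019, 0, 0.027, 0.018, 0, -0.017, 0, 0.027, 0.02, 0, -0.014, 0, 0.027, 0.022, 0, -0.0105, 0, 0.027, 0.023, 0, -0.007, 0, 0.027, 0.024, 0, -0.003, 0, 0.027, 0.024, 0, 0.0005, 0, 0.027, 0.024, 0, 0.0045, 0, 0.027, 0.02, 0, 0.006, 0])

```text
t: 40.95
tool_pos: [0.4615, 0.1691, 0.2336]
orientation: [2.222, 2.221, 0.002]
wrist_force: [2.1, -0.9, 3.7]
width: 0.044
grip_force: 8.9
```

servo_tool(motion=[-1, 0, 0, 0, 0, -1, 0, 0, 0, 0, -1, 0, 0, -0.06, 0, -1, 0, 0, -0.07, 0, -1, 0, 0, -0.07, 0])

```text
t: 41.45
tool_pos: [0.4593, 0.1679, 0.3122]
orientation: [-2.219, -2.217, 0.007]
wrist_force: [0.5, -0.2, -1.2]
width: 0.0435
grip_force: 61.3
```

```bash
python3 -W ignore -c "
from h import *
go(.63,.02,.3,1.4); side('scene','red',.46,.16,.08); side('top','red',.46,.16,.08); im,d=shot('scene'); cv2.imwrite('pics/c7.png',cv2.resize(im[60:280,180:380,::-1],None,fx=2.7,fy=2.7))
"
```

```text
t 41.5 pos [0.4593 0.1679 0.3122] psi -0.04 tilt [ 0.    -0.006 -1.   ] F [ 0.5 -0.2 -1.2] w 0.0435 gf 61.3
  total units [-0.37   0.427  0.028] twist units -0.21 q6 1.79
scene red 89 min [0.448 0.135 0.179] max [0.499 0.177 0.247]
scene white 44 min [0.419 0.089 0.008] max [0.519 0.164 0.185]
top red 61 min [0.446 0.131 0.182] max [0.475 0.15  0.281]
top white 95 min [0.398 0.096 0.008] max [0.518 0.196 0.591]
```

View pics/c7.png

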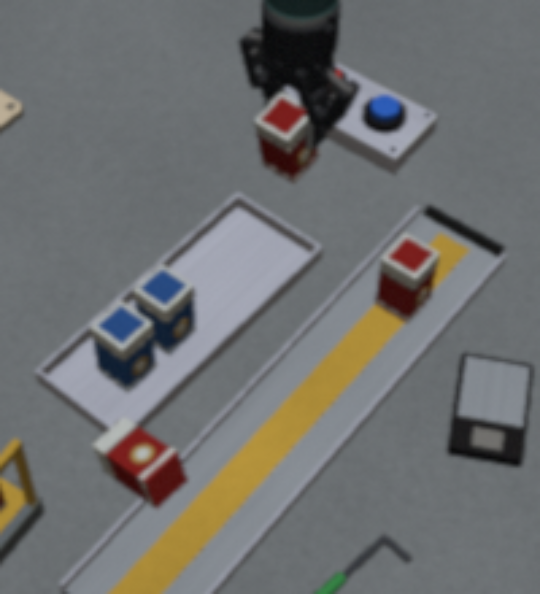

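servo_tool(motion=[-1, -0.043, 0.053, 0, -0.1, -1, -0.043, 0.053, 0, -0.1, -1, -0.043, 0.053, 0, 0, -1, -0.043, 0.053, 0, 0, -1, -0.043, 0.053, 0, 0, -1, -0.043, 0.053, 0, 0, -1, -0.043, 0.053, 0, 0, -1, -0.043, 0.053, 0, 0, -1, 0, 0, 0.055, 0, -1, 0, 0, 0.055, 0, -1, 0, 0, 0.055, 0, -1, 0, 0, 0.055, 0])

```text
t: 42.8
tool_pos: [0.6313, 0.0337, 0.2214]
orientation: [-2.192, -2.243, 0.005]
wrist_force: [0.6, 0.3, -1.5]
width: 0.0429
grip_force: 61.5
```

servo_tool(motion=[-1, 0, 0, 0, 0, 0.026, 0, 0, 0.008, 0, 0.026, 0, 0, 0.01, 0, 0.026, 0, 0, 0.01, 0, 0.026, 0, 0, 0, 0])

```text
t: 43.3
tool_pos: [0.6339, 0.0339, 0.2158]
orientation: [2.194, 2.247, 0.004]
wrist_force: [0.3, 0.9, 0.9]
width: 0.0439
grip_force: 12.4
```

servo_tool(motion=[0.026, 0, 0, 0.01, 0, 0.026, 0, 0, 0, 0])

```text
t: 43.5
tool_pos: [0.6339, 0.0349, 0.2136]
orientation: [-2.194, -2.248, -0.008]
wrist_force: [-4.7, 5.4, 12.0]
width: 0.044
grip_force: 13.8
```

```bash
python3 -W ignore -c "
from h import *
go(.63,.03,.21,1.4); side('scene','red',.63,.02,.07)
"
```

```text
t 43.5 pos [0.6339 0.0349 0.2136] psi 1.39 tilt [ 0.004  0.003 -1.   ] F [-4.7  5.4 12. ] w 0.044 gf 13.8
  total units [-0.012 -0.01   0.009] twist units -0.0 q6 1.5
scene red 109 min [0.623 0.004 0.083] max [0.654 0.033 0.094]
scene white 25 min [ 0.602 -0.003  0.083] max [0.657 0.078 0.498]
```

servo_tool(motion=[0.026, 0, 0, 0.008, 0, 0.026, 0, 0, 0, 0, 0.06, 0, 0, -0.005, 0, 0.1, 0, 0, 0, 0, 0.46, 0, 0, 0, 0, 0.46, 0, 0, 0, 0, 0.46, 0, 0, -0.05, 0, 0.46, 0, 0, -0.1, 0, 0.46, 0, 0, -0.1, 0, 0.46, 0, 0, 0, 0])

```text
t: 44.55
tool_pos: [0.6361, 0.0333, 0.3155]
orientation: [2.19, 2.24, 0.012]
wrist_force: [0.6, -0.6, 0.6]
width: 0.0624
grip_force: 0.0
```

```bash
cat >> h.py <<'E'
def box(col,x,y,r=.07,zmin=.012):
    """all points of one carton; top-like and base-like pieces"""
    for n in("top","scene"):
        im,d=shot(n); P=pts(d,n); M=masks(im); k=(np.hypot(P[:,:,0]-x,P[:,:,1]-y)<r)&(P[:,:,2]>zmin)&(d>0)
        for c in(col,'white'):
            for m in comps(k&M[c],8):
                q=P[m]; v,u=np.nonzero(m); A=np.c_[q[:,:2]-q[:,:2].mean(0),np.ones(len(q))]; f=np.linalg.lstsq(A,q[:,2],rcond=None)[0]
                print(n,c,len(q),'px',u.mean().round(),v.mean().round(),'mean',q.mean(0).round(3),'min',np.percentile(q,3,axis=0).round(3),'max',np.percentile(q,97,axis=0).round(3),'slope',f[:2].round(2))
E
python3 -W ignore -c "
from h import *
lane(); print(); box('red',.555,-.189); go(.555,-.189,.3,90)
"
```

```text
top red 258 top z 0.06 c [ 0.5533 -0.1887] size [0.042 0.071] ang 87.7 lid-col [ 0.005 -0.   ]
top blue 166 top z 0.087 c [ 0.4575 -0.0399] size [0.04  0.041] ang 88.4 lid-col [0.004 0.002]
top blue 158 top z 0.087 c [ 0.4557 -0.1032] size [0.044 0.041] ang 88.1 lid-col [ 0.001 -0.003]
scene blue 113 top z 0.088 c [ 0.4618 -0.0353] size [0.044 0.034] ang 85.4 lid-col [0.008 0.008]
scene blue 110 top z 0.087 c [ 0.4547 -0.1022] size [0.043 0.034] ang 78.2 lid-col [-0.01  -0.009]
scene red 90 top z 0.087 c [0.6362 0.0297] size [0.03  0.029] ang 88.0 lid-col [nan nan]
scene blue 70 top z 0.049 c [ 0.5212 -0.1842] size [0.043 0.017] ang 86.0 lid-col [nan nan]
scene red 142 top z 0.059 c [ 0.5561 -0.1897] size [0.042 0.042] ang 84.7 lid-col [nan nan]
scene red 147 top z 0.062 c [ 0.589  -0.1899] size [0.042 0.015] ang 87.6 lid-col [-0.008  0.014]

top red 24 px 294.0 188.0 mean [ 0.586 -0.191  0.061] min [ 0.583 -0.209  0.051] max [ 0.589 -0.171  0.066] slope [-1.45  0.13]
top red 156 px 293.0 200.0 mean [ 0.551 -0.186  0.051] min [ 0.531 -0.207  0.031] max [ 0.575 -0.167  0.06 ] slope [ 
[... 521 characters left out ...]
6 0.05]
scene red 138 px 241.0 238.0 mean [ 0.594 -0.192  0.046] min [ 0.588 -0.21   0.028] max [ 0.6   -0.173  0.064] slope [-3.    0.21]
scene white 82 px 223.0 219.0 mean [ 0.519 -0.18   0.043] min [ 0.497 -0.204  0.02 ] max [ 0.529 -0.139  0.05 ] slope [ 0.71 -0.22]
scene white 16 px 232.0 227.0 mean [ 0.562 -0.188  0.058] min [ 0.556 -0.193  0.054] max [ 0.568 -0.183  0.061] slope [ 0.54 -0.01]
scene white 10 px 241.0 228.0 mean [ 0.584 -0.178  0.063] min [ 0.582 -0.188  0.06 ] max [ 0.587 -0.17   0.066] slope [1.16 0.01]
t 44.8 pos [0.6326 0.0335 0.3075] psi 1.32 tilt [ 0.    -0.003 -1.   ] F [-0.7  0.3  0. ] w 0.0621 gf 0.0
  total units [-0.552 -0.207  0.019] twist units -12.9 q6 1.5
```

Red_3 got knocked over: it now leans across the near rail at (0.55, -0.19) with its lid toward -x. I'll pick it up and use the same rim trick.

servo_tool(motion=[0.46, 0, 0, 0, 0.95, 0.46, 0, 0, 0, 0.95, 0.46, 0, 0, 0, 0.95, 0.46, 0, 0, 0, 0.95, 0.46, 0, 0, 0, 0.95, 0.46, 0, 0, 0, 0.95, 0.46, 0, 0, 0, 0.95, 0.46, 0, 0, 0, 0.95, 0.46, 0, 0, 0, 0.95, 0.46, 0, 0, 0, 0.95, 0.46, 0, 0, 0, 0.95, 0.46, 0, 0, 0, 0.95])

```text
t: 45.95
tool_pos: [0.6323, 0.0336, 0.3064]
orientation: [-3.122, -0.347, 0.007]
wrist_force: [1.1, -0.0, 0.2]
width: 0.0624
grip_force: 0.0
```

servo_tool(motion=[0.46, 0, 0, 0, 0.95, 0.46, 0, 0, 0, 0.93, 0.46, -0.038, -0.08, 0, 0, 0.46, -0.038, -0.08, 0, 0, 0.46, -0.038, -0.08, 0, 0, 0.46, -0.038, -0.08, 0, 0, 0.46, -0.038, -0.08, 0, 0, 0.46, -0.038, -0.08, 0, 0, 0.46, 0, -0.077, 0, 0, 0.46, 0, 0, 0, 0])

```text
t: 46.95
tool_pos: [0.5396, 0.153, 0.3149]
orientation: [-3.064, -0.226, 0.006]
wrist_force: [0.1, -0.3, -0.3]
width: 0.0624
grip_force: 0.0
```

```bash
python3 -W ignore -c "
from h import *
go(.541,-.189,.188,-90); lane()
"
```

```text
t 47.0 pos [0.5396 0.153  0.3149] psi -81.54 tilt [ 0.001 -0.069 -0.998] F [ 0.1 -0.3 -0.3] w 0.0624 gf 0.0
  total units [-0.123  0.866  0.258] twist units 1.23 q6 3.14
top red 153 top z 0.087 c [0.6332 0.0281] size [0.041 0.043] ang 89.2 lid-col [-0.     0.001]
top red 121 top z 0.088 c [0.6275 0.1518] size [0.043 0.034] ang 5.0 lid-col [-0.001 -0.009]
top red 265 top z 0.061 c [ 0.5508 -0.1888] size [0.042 0.078] ang 88.2 lid-col [ 0.001 -0.004]
top blue 175 top z 0.087 c [ 0.4565 -0.0399] size [0.04  0.043] ang 88.4 lid-col [0.004 0.   ]
top blue 161 top z 0.087 c [ 0.4558 -0.1031] size [0.043 0.041] ang 88.2 lid-col [ 0.    -0.004]
scene red 76 top z 0.088 c [0.6305 0.1569] size [0.029 0.028] ang 87.9 lid-col [nan nan]
scene blue 83 top z 0.088 c [ 0.4604 -0.0382] size [0.028 0.029] ang 1.4 lid-col [nan nan]
scene blue 92 top z 0.088 c [ 0.4576 -0.0977] size [0.034 0.031] ang 85.3 lid-col [-0.007  0.02 ]
scene red 90 top z 0.088 c [0.636  0.0287] size [0.03  0.028] ang 1.4 lid-col [nan nan]
scene blue 70 top z 0.048 c [ 0.5206 -0.1845] size [0.042 0.018] ang 88.7 lid-col [nan nan]
scene red 144 top z 0.059 c [ 0.5551 -0.1883] size [0.042 0.043] ang 86.2 lid-col [nan nan]
scene red 139 top z 0.062 c [ 0.5917 -0.1923] size [0.038 0.009] ang 81.2 lid-col [nan nan]
```

servo_tool(motion=[0.46, 0, 0.0855, 0, 0, 0.46, 0, 0.0855, 0, 0, 0.46, 0, 0.0855, 0, 0, 0.46, 0, 0.0855, 0, 0, 0.46, 0, 0.0855, 0, 0, 0.46, 0, 0.0855, 0, 0, 0.46, 0, 0.0855, 0, 0, 0.46, 0, 0.0855, 0, 0, 0.46, 0, 0.0855, 0, 0, 0.46, 0, 0.0855, 0, 0, 0.46, 0, 0, 0, 0])

```text
t: 48.15
tool_pos: [0.5901, -0.191, 0.2905]
orientation: [-3.069, -0.214, 0.006]
wrist_force: [0.0, 0.2, -0.4]
width: 0.0623
grip_force: 0.0
```

```bash
python3 -W ignore -c "
from h import *
go(.541,-.189,.188,-90)
"
```

```text
t 48.1 pos [ 0.5901 -0.191   0.2905] psi -82.02 tilt [ 0.001 -0.065 -0.998] F [ 0.   0.2 -0.4] w 0.0623 gf 0.0
  total units [-0.121 -0.005  0.257] twist units 1.16 q6 2.57
```

servo_tool(motion=[0.46, 0, 0, 0, 0.6, 0.46, 0, 0, 0, 0.56, 0.46, 0, 0, 0, 0])

```text
t: 48.45
tool_pos: [0.5892, -0.1865, 0.2905]
orientation: [-3.074, -0.008, 0.016]
wrist_force: [-1.0, -0.1, -0.4]
width: 0.0626
grip_force: 0.0
```

```bash
cat >> h.py <<'E'
def goP(x,y,z,psi=None):
    s=arm.read_state(); R=cv2.Rodrigues(np.array(s['orientation'],float))[0]; p=np.array(s['tool_pos'])+.152*R[:,2]
    a=np.degrees(np.arctan2(R[1,1],R[0,1])); D=np.array([x,y,z])-p
    print('t',round(s['t'],1),'P',p.round(4),'psi',a.round(2),'zaxis',R[:,2].round(3),'F',np.round(s['wrist_force'],1),'w',round(s['width'],4),'gf',round(s['grip_force'],1),'q',np.round(s['qpos'],2))
    print('  level part',(R.T@np.array([D[0],D[1],0])/.4).round(4),'vertical',(R.T@np.array([0,0,D[2]])/.4).round(4),'twist',None if psi is None else round(np.radians(a-psi)/.12,2),'R',R.round(3).tolist())
E
python3 -W ignore -c "
from h import *
goP(.541,-.189,.036,-90)
"
```

```text
t 48.5 P [ 0.5875 -0.1762  0.1389] psi -89.73 zaxis [-0.011  0.068 -0.998] F [-1.  -0.1 -0.4] w 0.0626 gf 0.0 q [-0.42  0.36 -0.17  1.08  0.06  2.71]
  level part [-0.1165  0.0314 -0.0009] vertical [0.0027 0.0174 0.2566] twist 0.04 R [[1.0, 0.005, -0.011], [0.005, -0.998, 0.068], [-0.01, -0.068, -0.998]]
```

servo_tool(motion=[0.46, -0.058, 0.0157, 0, 0, 0.46, -0.058, 0.0157, 0, 0, 0.46, 0, 0, 0, 0, 0.46, 0.0005, 0.0035, 0.051, 0, 0.46, 0.0005, 0.0035, 0.051, 0, 0.46, 0.0005, 0.0035, 0.051, 0, 0.46, 0.0005, 0.0035, 0.051, 0, 0.46, 0.0005, 0.0035, 0.05, 0, 0.46, 0, 0, 0, 0])

```text
t: 49.35
tool_pos: [0.5418, -0.1981, 0.1858]
orientation: [-3.071, -0.01, 0.023]
wrist_force: [-0.3, 0.4, -0.3]
width: 0.0625
grip_force: 0.0
```

servo_tool(motion=[-1, 0, 0, 0, 0, -1, 0, 0, 0, 0, -1, 0, 0, 0, 0, -1, 0, 0, 0, 0, -1, 0, 0, 0, 0])

```text
t: 49.85
tool_pos: [0.5433, -0.1993, 0.1895]
orientation: [-3.075, -0.009, 0.013]
wrist_force: [1.2, -0.3, 1.8]
width: 0.0438
grip_force: 60.1
```

```bash
python3 -W ignore -c "
from h import *
goP(.541,-.189,.14,-90); box('red',.555,-.189,.07)
"
```

```text
t 49.9 P [ 0.5421 -0.1892  0.0378] psi -89.68 zaxis [-0.008  0.067 -0.998] F [ 1.2 -0.3  1.8] w 0.0438 gf 60.1 q [-0.47  0.4  -0.35  0.86  0.06  2.66]
  level part [-0.0026 -0.0005  0.0001] vertical [-0.002  -0.017  -0.2548] twist 0.05 R [[1.0, 0.006, -0.008], [0.006, -0.998, 0.067], [-0.008, -0.067, -0.998]]
scene red 122 px 231.0 227.0 mean [ 0.558 -0.19   0.058] min [ 0.538 -0.212  0.048] max [ 0.576 -0.168  0.095] slope [ 0.23 -0.11]
scene red 140 px 241.0 238.0 mean [ 0.595 -0.193  0.046] min [ 0.589 -0.211  0.026] max [ 0.6   -0.174  0.065] slope [-3.06  0.1 ]
scene white 13 px 232.0 228.0 mean [ 0.563 -0.19   0.058] min [ 0.558 -0.196  0.054] max [ 0.568 -0.185  0.061] slope [ 0.56 -0.23]
```

servo_tool(motion=[-1, 0, -0.0034, -0.051, 0, -1, 0, -0.0034, -0.051, 0, -1, 0, -0.0034, -0.051, 0, -1, 0, -0.0034, -0.051, 0, -1, 0, -0.0034, -0.051, 0, -1, 0, -0.075, -0.005, 0, -1, 0, -0.075, -0.005, 0, -1, 0, -0.075, -0.005, 0, -1, 0, -0.075, -0.005, 0, -1, 0, -0.075, -0.005, 0, -1, 0, 0, 0, -0.5, -1, 0, 0, 0, -0.9])

```text
t: 51.15
tool_pos: [0.5424, -0.049, 0.3106]
orientation: [-3.061, -0.275, 0.009]
wrist_force: [0.2, -0.8, -0.9]
width: 0.0436
grip_force: 60.3
```

servo_tool(motion=[-1, 0, 0, 0, -0.9, -1, 0, 0, 0, -0.9, -1, 0, 0, 0, -0.9, -1, 0, 0, 0, -0.9, -1, 0, 0, 0, -0.9, -1, 0, 0, 0, -0.9, -1, 0, 0, 0, -0.9, -1, 0, 0, 0, -0.9, -1, 0, 0, 0, -0.9, -1, 0, 0, 0, -0.9, -1, 0, 0, 0, -0.9, -1, 0, 0, 0, -0.9])

```text
t: 52.35
tool_pos: [0.5425, -0.0501, 0.3103]
orientation: [-2.283, -2.072, -0.056]
wrist_force: [-0.3, -0.2, -1.2]
width: 0.0439
grip_force: 60.3
```

```bash
python3 -W ignore -c "
from h import *
goP(.458,.07,.06,0); box('red',.54,-.04,.1,.06)
"
```

```text
t 52.4 P [ 0.5406 -0.0398  0.1587] psi -5.51 zaxis [-0.012  0.068 -0.998] F [-0.3 -0.2 -1.2] w 0.0439 gf 60.3 q [-0.22  0.21 -0.32  1.07  0.06  1.44]
  level part [ 0.2526 -0.2319  0.0211] vertical [-0.0163  0.0046  0.2461] twist -0.8 R [[0.097, 0.995, -0.012], [0.993, -0.096, 0.068], [0.066, -0.019, -0.998]]
scene red 62 px 260.0 162.0 mean [ 0.538 -0.043  0.173] min [ 0.522 -0.053  0.167] max [ 0.561 -0.034  0.184] slope [-0.02 -0.47]
scene white 107 px 255.0 167.0 mean [ 0.53  -0.056  0.156] min [ 0.454 -0.069  0.084] max [ 0.558 -0.017  0.17 ] slope [ 0.31 -1.15]
scene white 8 px 238.0 172.0 mean [ 0.467 -0.057  0.085] min [ 0.457 -0.06   0.083] max [ 0.477 -0.055  0.088] slope [ 0.11 -0.76]
```

servo_tool(motion=[-1, 0, 0, 0, -0.8, -1, 0.0455, -0.0345, 0.003, 0, -1, 0.0455, -0.0345, 0.003, 0, -1, 0.0455, -0.0345, 0.003, 0, -1, 0.0455, -0.0345, 0.003, 0, -1, 0.0455, -0.0345, 0.003, 0, -1, 0.0455, -0.0345, 0.003, 0, -1, -0.004, 0.0007, 0.055, 0, -1, -0.004, 0.0007, 0.055, 0, -1, -0.004, 0.0007, 0.055, 0, -1, -0.004, 0.0007, 0.055, 0, -1, -0.004, 0, 0.05, 0])

```text
t: 53.65
tool_pos: [0.4602, 0.059, 0.2026]
orientation: [-2.19, -2.173, -0.061]
wrist_force: [-0.3, -0.1, -1.2]
width: 0.0434
grip_force: 60.4
```

```bash
python3 -W ignore -c "
from h import *
goP(.458,.07,.036,0); box('red',.46,.09,.07,.03)
"
```

```text
t 53.6 P [0.4585 0.0692 0.051 ] psi -0.42 zaxis [-0.011  0.067 -0.998] F [-0.3 -0.1 -1.2] w 0.0434 gf 60.4 q [-0.03  0.21 -0.6   0.78  0.07  1.55]
  level part [ 0.0019 -0.0013  0.0001] vertical [-0.0025  0.0004  0.0374] twist -0.06 R [[0.008, 1.0, -0.011], [0.998, -0.007, 0.067], [0.067, -0.012, -0.998]]
scene red 64 px 263.0 147.0 mean [0.453 0.068 0.063] min [0.437 0.057 0.057] max [0.476 0.079 0.082] slope [ 0.04 -0.37]
scene white 67 px 260.0 154.0 mean [0.456 0.048 0.055] min [0.436 0.04  0.05 ] max [0.476 0.056 0.059] slope [0.07 0.07]
```

servo_tool(motion=[0.027, 0, 0, 0, 0, 0.027, 0, 0, 0.01, 0, 0.027, 0, 0, 0.01, 0, 0.027, 0, 0, 0.01, 0, 0.027, 0, 0, 0, 0])

```text
t: 54.25
tool_pos: [0.4617, 0.0601, 0.193]
orientation: [-2.188, -2.177, -0.067]
wrist_force: [-0.2, 1.5, 4.4]
width: 0.044
grip_force: 11.1
```

```bash
python3 -W ignore -c "
from h import *
goP(.458,.07,.036,0); box('red',.46,.09,.07,.03)
"
```

```text
t 54.2 P [0.4605 0.0706 0.0413] psi -0.27 zaxis [-0.008  0.069 -0.998] F [-0.2  1.5  4.4] w 0.044 gf 11.1 q [-0.03  0.22 -0.61  0.75  0.07  1.55]
  level part [-0.0016 -0.0063 -0.0001] vertical [-0.0009  0.0001  0.0133] twist -0.04 R [[0.005, 1.0, -0.008], [0.998, -0.005, 0.069], [0.069, -0.008, -0.998]]
scene red 55 px 264.0 149.0 mean [0.457 0.07  0.056] min [0.441 0.063 0.051] max [0.477 0.081 0.06 ] slope [-0.03 -0.23]
scene white 71 px 261.0 155.0 mean [0.462 0.05  0.049] min [0.442 0.042 0.043] max [0.48  0.059 0.055] slope [0.05 0.1 ]
```

servo_tool(motion=[0.027, 0, 0, 0.01, 0, 0.06, 0, 0, 0, 0, 0.3, 0, 0, 0, 0, 0.4, 0, 0, 0, 0, 0.4, 0, 0, -0.1, 0, 0.4, 0, -0.1, -0.1, 0, 0.4, 0, -0.1, -0.05, 0, 0.4, 0, -0.1, 0, 0, 0.4, 0, 0, 0, 0])

```text
t: 55.25
tool_pos: [0.3406, 0.0544, 0.283]
orientation: [-2.185, -2.173, -0.055]
wrist_force: [0.3, -0.1, -0.4]
width: 0.0598
grip_force: 0.0
```

```bash
python3 -W ignore -c "
from h import *
lane(); goP(.46,.065,.036,0)
"
```

```text
top red 157 top z 0.087 c [0.6326 0.0281] size [0.041 0.044] ang 88.9 lid-col [-0. -0.]
top red 154 top z 0.088 c [0.6272 0.1558] size [0.044 0.042] ang 3.8 lid-col [-0.001 -0.001]
top blue 176 top z 0.087 c [ 0.4562 -0.04  ] size [0.04  0.043] ang 88.8 lid-col [0.004 0.001]
top blue 163 top z 0.087 c [ 0.4558 -0.1032] size [0.044 0.041] ang 88.8 lid-col [ 0.    -0.004]
top red 178 top z 0.051 c [0.4584 0.1014] size [0.051 0.042] ang 88.8 lid-col [0.002 0.029]
top blue 70 top z 0.05 c [0.4606 0.0634] size [0.017 0.042] ang 85.2 lid-col [nan nan]
scene red 113 top z 0.051 c [0.4652 0.0991] size [0.043 0.045] ang 87.6 lid-col [nan nan]
scene blue 62 top z 0.051 c [0.4599 0.0637] size [0.042 0.019] ang 0.9 lid-col [nan nan]
scene red 77 top z 0.088 c [0.6299 0.157 ] size [0.03 0.03] ang 89.7 lid-col [nan nan]
scene blue 83 top z 0.089 c [ 0.4591 -0.0382] size [0.028 0.03 ] ang 1.9 lid-col [nan nan]
scene blue 92 top z 0.088 c [ 0.4581 -0.0963] size [0.035 0.031] ang 83.4 lid-col [-0.007  0.021]
scene red 90 top z 0.088 c [0.6362 0.0293] size [0.028 0.029] ang 87.4 lid-col [nan nan]
t 55.4 P [0.3436 0.0644 0.1323] psi -0.29 zaxis [-0.01   0.067 -0.998] F [ 0.7 -0.3  0. ] w 0.0596 gf 0.0 q [-0.05 -0.12 -0.73  0.97  0.07  1.52]
  level part [ 0.0032  0.2909 -0.0028] vertical [-0.0162  0.0025  0.2402] twist -0.04 R [[0.006, 1.0, -0.01], [0.998, -0.005, 0.067], [0.067, -0.01, -0.998]]
```

servo_tool(motion=[0.4, 0.0063, 0.0725, -0.0007, 0, 0.4, 0.0063, 0.0725, -0.0007, 0, 0.4, 0.0063, 0.0725, -0.0007, 0, 0.4, 0.0063, 0.0725, -0.0007, 0, 0.4, 0, 0, 0, 0, 0.4, -0.004, 0.0006, 0.06, 0, 0.4, -0.004, 0.0006, 0.06, 0, 0.4, -0.004, 0.0006, 0.06, 0, 0.4, -0.004, 0.0006, 0.06, 0, 0.4, 0, 0, 0, 0, -1, 0, 0, 0, 0, -1, 0, 0, 0, 0])

```text
t: 56.55
tool_pos: [0.463, 0.0636, 0.1894]
orientation: [-2.188, -2.177, -0.064]
wrist_force: [0.4, 0.6, -0.8]
width: 0.0433
grip_force: 60.9
```

servo_tool(motion=[-1, 0, 0, 0, 0, -1, 0, 0, 0, 0, -1, 0.0017, 0, -0.025, 0, -1, 0, 0, 0, 0])

```text
t: 56.95
tool_pos: [0.4631, 0.0637, 0.2]
orientation: [-2.189, -2.178, -0.065]
wrist_force: [0.4, -0.5, -1.3]
width: 0.0434
grip_force: 61.0
```

```bash
python3 -W ignore -c "
from h import *
goP(.46,.0855,.046,0); box('red',.46,.09,.07,.03)
"
```

```text
t 57.0 P [0.462  0.074  0.0484] psi -0.27 zaxis [-0.008  0.068 -0.998] F [ 0.4 -0.5 -1.3] w 0.0434 gf 61.0 q [-0.02  0.21 -0.6   0.77  0.07  1.56]
  level part [ 0.0288 -0.0051  0.002 ] vertical [-0.0004  0.      0.006 ] twist -0.04 R [[0.005, 1.0, -0.008], [0.998, -0.005, 0.068], [0.067, -0.008, -0.998]]
scene red 15 px 265.0 144.0 mean [0.45  0.082 0.059] min [0.442 0.078 0.056] max [0.458 0.088 0.062] slope [ 0.08 -0.04]
scene white 53 px 264.0 150.0 mean [0.463 0.063 0.06 ] min [0.445 0.055 0.057] max [0.482 0.071 0.063] slope [ 0.03 -0.12]
```

servo_tool(motion=[0.027, 0, 0, 0, 0, 0.027, 0.034, 0, -0.0007, 0, 0.027, 0.0135, 0, -0.021, 0, 0.027, 0.0162, 0, -0.018, 0, 0.027, 0.019, 0, -0.0158, 0, 0.027, 0.021, 0, -0.0126, 0, 0.027, 0.0227, 0, -0.009, 0, 0.027, 0.0234, 0, -0.0054, 0, 0.027, 0.024, 0, -0.0014, 0, 0.027, 0.024, 0, 0.002, 0, 0.027, 0.0236, 0, 0.006, 0, 0.027, 0.0196, 0, 0.0073, 0])

```text
t: 58.25
tool_pos: [0.4631, 0.1591, 0.2323]
orientation: [-2.187, -2.176, -0.063]
wrist_force: [-1.7, -1.5, 2.4]
width: 0.0437
grip_force: 9.5
```

servo_tool(motion=[-1, 0, 0, 0, 0, -1, 0, 0, 0, 0, -1, 0.004, 0, -0.06, 0, -1, 0.004, 0, -0.07, 0, -1, 0.004, 0, -0.07, 0])

```text
t: 58.75
tool_pos: [0.4637, 0.1575, 0.3122]
orientation: [-2.186, -2.175, -0.061]
wrist_force: [0.8, 0.2, -1.3]
width: 0.0433
grip_force: 61.3
```

```bash
python3 -W ignore -c "
from h import *
goP(.633,-.09,.2,1.4); box('red',.46,.16,.08,.05); im,d=shot('scene'); cv2.imwrite('pics/c8.png',cv2.resize(im[60:280,180:380,::-1],None,fx=2.7,fy=2.7))
"
```

```text
t 58.8 P [0.4619 0.1679 0.1606] psi -0.27 zaxis [-0.012  0.068 -0.998] F [ 0.8  0.2 -1.3] w 0.0433 gf 61.3 q [ 0.18  0.11 -0.44  1.02  0.07  1.75]
  level part [-0.6408  0.4308 -0.0491] vertical [ 0.0067 -0.0012 -0.0982] twist -0.24 R [[0.006, 1.0, -0.012], [0.998, -0.005, 0.068], [0.068, -0.012, -0.998]]
top red 32 px 185.0 228.0 mean [0.457 0.135 0.194] min [0.444 0.124 0.179] max [0.475 0.142 0.277] slope [-1.1  -5.63]
top white 38 px 188.0 228.0 mean [0.46 0.13 0.18] min [0.441 0.125 0.175] max [0.481 0.144 0.185] slope [0.01 0.22]
scene red 91 px 286.0 102.0 mean [0.468 0.148 0.19 ] min [0.454 0.135 0.185] max [0.482 0.162 0.196] slope [0.11 0.18]
```

View pics/c8.png

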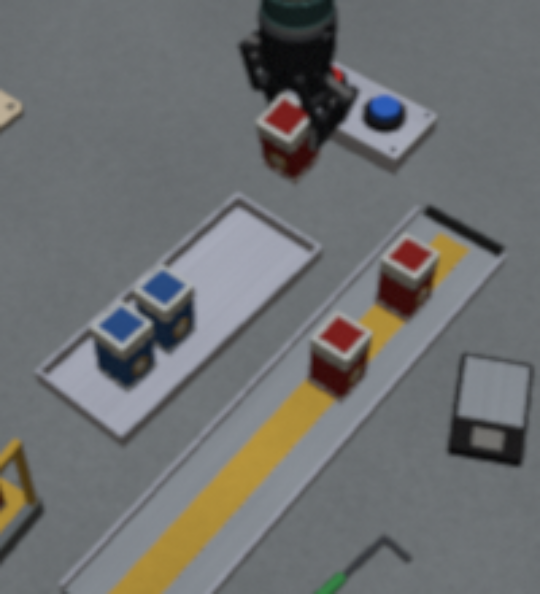

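servo_tool(motion=[-1, 0.003, 0, -0.05, -0.24, -1, -0.0562, 0.0387, -0.0043, 0, -1, -0.0562, 0.0387, -0.0043, 0, -1, -0.0562, 0.0387, -0.0043, 0, -1, -0.0562, 0.0387, -0.0043, 0, -1, -0.0562, 0.0387, -0.0043, 0, -1, -0.0562, 0.0387, -0.0043, 0, -1, -0.0562, 0.0387, -0.0043, 0, -1, -0.0562, 0.0387, -0.0043, 0, -1, -0.0562, 0.0387, -0.0043, 0, -1, -0.0562, 0.0387, -0.0043, 0, -1, -0.0562, 0.0387, -0.0043, 0])

```text
t: 60.1
tool_pos: [0.6403, -0.0874, 0.3301]
orientation: [-2.154, -2.205, -0.061]
wrist_force: [-0.1, 0.3, 0.3]
width: 0.0437
grip_force: 61.4
```

servo_tool(motion=[-1, 0, 0, 0, 0])

```text
t: 60.2
tool_pos: [0.6417, -0.0892, 0.3303]
orientation: [-2.159, -2.204, -0.062]
wrist_force: [0.1, 0.6, -1.4]
width: 0.0432
grip_force: 61.4
```

```bash
python3 -W ignore -c "
from h import *
goP(.632,-.08,.072,1.4)
"
```

```text
t 60.2 P [ 0.64   -0.079   0.1787] psi 1.2 zaxis [-0.011  0.067 -0.998] F [ 0.1  0.6 -1.4] w 0.0432 gf 61.4 q [-0.25  0.37 -0.06  1.17  0.06  1.3 ]
  level part [-0.0021 -0.0202  0.0001] vertical [-0.018   0.0026  0.2661] twist -0.03 R [[-0.02, 1.0, -0.011], [0.998, 0.021, 0.067], [0.067, -0.01, -0.998]]
```

servo_tool(motion=[-1, -0.002, -0.02, 0, 0, -1, -0.0036, 0.0005, 0.053, 0, -1, -0.0036, 0.0005, 0.053, 0, -1, -0.0036, 0.0005, 0.053, 0, -1, -0.0036, 0.0005, 0.053, 0, -1, -0.0036, 0.0005, 0.053, 0, -1, 0, 0, 0, 0, 0.026, 0, 0, 0, 0, 0.026, -0.0007, 0, 0.01, 0, 0.026, -0.0007, 0, 0.01, 0, 0.026, 0, 0, 0, 0])

```text
t: 61.3
tool_pos: [0.6323, -0.0876, 0.2191]
orientation: [-2.156, -2.208, -0.064]
wrist_force: [-0.6, -0.6, -0.4]
width: 0.0437
grip_force: 12.7
```

servo_tool(motion=[0.026, -0.0007, 0, 0.01, 0, 0.026, 0, 0, 0, 0])

```text
t: 61.5
tool_pos: [0.6327, -0.0878, 0.215]
orientation: [-2.157, -2.209, -0.064]
wrist_force: [0.6, 0.1, -1.1]
width: 0.0441
grip_force: 12.5
```

```bash
python3 -W ignore -c "
from h import *
goP(.632,-.08,.064,1.4); box('red',.632,-.09,.07,.06)
"
```

```text
t 61.5 P [ 0.6313 -0.0775  0.0634] psi 1.37 zaxis [-0.009  0.067 -0.998] F [ 0.6  0.1 -1.1] w 0.0441 gf 12.5 q [-0.25  0.46 -0.2   0.94  0.06  1.3 ]
  level part [-0.0062  0.0016 -0.0004] vertical [ 0.0001 -0.     -0.0015] twist -0.0 R [[-0.023, 1.0, -0.009], [0.997, 0.024, 0.067], [0.067, -0.008, -0.998]]
scene red 116 px 275.0 213.0 mean [ 0.633 -0.098  0.088] min [ 0.62  -0.111  0.084] max [ 0.647 -0.085  0.093] slope [0.06 0.19]
scene white 11 px 303.0 103.0 mean [ 0.667 -0.061  0.475] min [ 0.659 -0.064  0.47 ] max [ 0.672 -0.059  0.479] slope [-0.84 -0.98]
scene white 26 px 273.0 219.0 mean [ 0.638 -0.112  0.085] min [ 0.614 -0.119  0.081] max [ 0.653 -0.094  0.088] slope [-0.01  0.12]
```

servo_tool(motion=[0.026, -0.0007, 0, 0.01, 0, 0.026, 0, 0, 0, 0])

```text
t: 61.8
tool_pos: [0.6325, -0.0868, 0.213]
orientation: [-2.155, -2.207, -0.068]
wrist_force: [-3.0, 3.8, 11.0]
width: 0.0438
grip_force: 13.3
```

servo_tool(motion=[0.026, -0.0007, 0, 0.01, 0, 0.026, 0, 0, 0, 0])

```text
t: 62.0
tool_pos: [0.6324, -0.086, 0.2099]
orientation: [-2.153, -2.206, -0.071]
wrist_force: [-4.7, 7.5, 15.4]
width: 0.044
grip_force: 14.2
```

```bash
python3 -W ignore -c "
from h import *
goP(.632,-.08,.064,1.4); box('red',.632,-.09,.07,.06)
"
```

```text
t 62.0 P [ 0.6309 -0.0749  0.0583] psi 1.42 zaxis [-0.009  0.073 -0.997] F [-4.7  7.5 15.4] w 0.044 gf 14.2 q [-0.25  0.46 -0.2   0.93  0.07  1.3 ]
  level part [-0.0128  0.0024 -0.001 ] vertical [ 0.001  -0.0001 -0.0142] twist 0.0 R [[-0.024, 1.0, -0.009], [0.997, 0.025, 0.073], [0.073, -0.008, -0.997]]
scene red 110 px 276.0 212.0 mean [ 0.632 -0.092  0.087] min [ 0.619 -0.105  0.083] max [ 0.647 -0.079  0.092] slope [0.11 0.13]
scene white 8 px 302.0 102.0 mean [ 0.661 -0.059  0.473] min [ 0.656 -0.061  0.47 ] max [ 0.665 -0.057  0.476] slope [-0.74 -1.02]
scene white 19 px 277.0 219.0 mean [ 0.645 -0.108  0.085] min [ 0.628 -0.113  0.082] max [ 0.654 -0.092  0.088] slope [ 0.07 -0.03]
```

servo_tool(motion=[0.06, 0, 0, -0.005, 0, 0.1, 0, 0, 0, 0, 0.46, 0, 0, 0, 0, 0.46, 0, 0, 0, 0, 0.46, 0.003, 0, -0.05, 0, 0.46, 0.007, 0, -0.1, 0, 0.46, 0.007, 0, -0.1, 0, -1, 0.03, -0.1, 0, 0, -1, 0.03, -0.1, 0, 0, -1, 0.03, -0.1, 0, 0, -1, 0.03, -0.1, 0, 0, -1, 0.03, -0.1, 0, 0])

```text
t: 63.3
tool_pos: [0.4301, -0.0324, 0.3145]
orientation: [-2.156, -2.207, -0.063]
wrist_force: [-0.5, -0.0, 0.0]
width: 0.0002
grip_force: 0.0
```

```bash
python3 -W ignore -c "
from h import *
lane()
for n in('top','scene'):
    im,d=shot(n); o,P,M=find(n,im,d)
    for r in o:
        if r[3][1]>.3 or (r[3][1]<-.3): print(n,r[0],r[1],r[3].round(4))
    for m in comps(M['red'],25):
        v,u=np.nonzero(m); q=ray(n,u.mean(),v.mean(),.053)
        if q[1]>.3 and .3<q[0]<.5: print('ray red button',q.round(4))
goP(.379,.342,.12,None)
"
```

```text
top red 151 top z 0.087 c [0.6336 0.028 ] size [0.041 0.044] ang 89.1 lid-col [0.001 0.001]
top red 153 top z 0.086 c [ 0.6296 -0.0823] size [0.041 0.043] ang 88.4 lid-col [-0.    -0.001]
top red 149 top z 0.087 c [0.6274 0.1559] size [0.044 0.042] ang 3.9 lid-col [ 0.    -0.002]
top blue 92 top z 0.087 c [ 0.4555 -0.1108] size [0.028 0.041] ang 88.1 lid-col [-0.002 -0.01 ]
scene red 77 top z 0.088 c [0.6303 0.1556] size [0.028 0.027] ang 3.1 lid-col [nan nan]
scene blue 90 top z 0.089 c [ 0.4606 -0.0426] size [0.029 0.039] ang 6.3 lid-col [ 0.009 -0.019]
scene blue 112 top z 0.087 c [ 0.4537 -0.1022] size [0.044 0.036] ang 80.9 lid-col [-0.01  -0.009]
scene red 89 top z 0.088 c [0.6359 0.0291] size [0.033 0.028] ang 86.6 lid-col [nan nan]
scene red 99 top z 0.088 c [ 0.6332 -0.0825] size [0.029 0.03 ] ang 5.4 lid-col [nan nan]
top red (np.float64(342.0), np.float64(223.0)) [ 0.4665 -0.3274  0.1094]
top red (np.float64(125.0), np.float64(260.0)) [0.3763 0.3441 0.0511]
top blue (np.float64(125.0), np.float64(233.0)) [0.46   0.3463 0.0505]
top blue (np.float64(347.0), np.float64(253.0)) [ 0.3762 -0.3357  0.11  ]
ray red button [0.3765 0.3433 0.053 ]
scene red (np.float64(301.0), np.float64(88.0)) [0.3831 0.3411 0.051 ]
scene red (np.float64(165.0), np.float64(233.0)) [ 0.4687 -0.3272  0.1111]
scene blue (np.float64(322.0), np.float64(100.0)) [0.4669 0.3438 0.0507]
scene blue (np.float64(138.0), np.float64(215.0)) [ 0.3784 -0.3358  0.1115]
ray red button [0.3841 0.3387 0.053 ]
t 63.5 P [ 0.4294 -0.0222  0.163 ] psi 1.37 zaxis [-0.01   0.067 -0.998] F [ 1.3 -0.9  0.5] w -0.0002 gf 0.0 q [-0.24  0.01 -0.54  1.05  0.06  1.3 ]
  level part [ 0.9112 -0.1041  0.0627] vertical [-0.0073  0.0009  0.1073] twist None R [[-0.023, 1.0, -0.01], [0.997, 0.024, 0.067], [0.068, -0.009, -0.998]]
```

servo_tool(motion=[-1, 0.0911, -0.0104, 0.0063, 0, -1, 0.0911, -0.0104, 0.0063, 0, -1, 0.0911, -0.0104, 0.0063, 0, -1, 0.0911, -0.0104, 0.0063, 0, -1, 0.0911, -0.0104, 0.0063, 0, -1, 0.0911, -0.0104, 0.0063, 0, -1, 0.0911, -0.0104, 0.0063, 0, -1, 0.0911, -0.0104, 0.0063, 0, -1, 0.0911, -0.0104, 0.0063, 0, -1, 0.0911, -0.0104, 0.0063, 0, -1, 0, 0, 0, 0])

```text
t: 64.6
tool_pos: [0.3829, 0.3357, 0.3153]
orientation: [-2.151, -2.212, -0.069]
wrist_force: [0.0, -0.4, -0.3]
width: 0.0002
grip_force: 0.0
```

```bash
python3 -W ignore -c "
from h import *
goP(.3795,.341,.084,None); go(.38,.33,.235)
"
```

```text
t 64.6 P [0.3817 0.3464 0.1637] psi 1.63 zaxis [-0.008  0.071 -0.997] F [ 0.  -0.4 -0.3] w 0.0002 gf 0.0 q [ 0.58  0.13 -0.41  1.    0.06  2.12]
  level part [-0.0134 -0.0058 -0.0009] vertical [-0.0141  0.0013  0.1988] twist None R [[-0.028, 1.0, -0.008], [0.997, 0.028, 0.071], [0.071, -0.006, -0.997]]
t 64.6 pos [0.3829 0.3357 0.3153] psi 1.63 tilt [ 0.071 -0.006 -0.997] F [ 0.  -0.4 -0.3] w 0.0002 gf 0.0
  total units [-0.028 -0.006  0.199] twist units None q6 2.12
```

servo_tool(motion=[-1, -0.007, -0.0015, 0.05, 0, -1, -0.007, -0.001, 0.05, 0, -1, -0.007, -0.001, 0.05, 0, -1, -0.007, -0.001, 0.05, 0, -1, 0, 0, 0, 0])

```text
t: 65.1
tool_pos: [0.3788, 0.3246, 0.2316]
orientation: [-2.157, -2.206, -0.055]
wrist_force: [0.1, 0.6, 0.2]
width: 0.0003
grip_force: 0.0
```

servo_tool(motion=[-1, -0.0003, 0, 0.005, 0, -1, -0.0003, 0, 0.005, 0, -1, -0.0003, 0, 0.005, 0, -1, -0.0003, 0, 0.005, 0, -1, 0, 0, 0, 0])

```text
t: 65.6
tool_pos: [0.3791, 0.3258, 0.2264]
orientation: [-2.156, -2.208, -0.064]
wrist_force: [-0.8, -0.0, 0.6]
width: -0.0004
grip_force: 0.0
```

servo_tool(motion=[-1, -0.0003, 0, 0.005, 0, -1, -0.0003, 0, 0.005, 0, -1, -0.0003, 0, 0.005, 0, -1, 0, 0, 0, 0, -1, 0, 0, 0, 0])

```text
t: 66.1
tool_pos: [0.3792, 0.3259, 0.2205]
orientation: [-2.156, -2.208, -0.064]
wrist_force: [0.1, -0.3, 4.7]
width: -0.0002
grip_force: 2.1
```

```bash
python3 -W ignore -c "
from h import *
goP(.3795,.341,.084,None)
im,d=shot('scene'); cv2.imwrite('pics/c9.png',cv2.resize(im[50:150,240:380,::-1],None,fx=5,fy=5))
"
```

```text
t 66.1 P [0.3777 0.3363 0.0689] psi 1.37 zaxis [-0.01   0.068 -0.998] F [ 0.1 -0.3  4.7] w -0.0002 gf 2.1 q [ 0.57  0.22 -0.53  0.79  0.06  2.11]
  level part [0.0117 0.0048 0.0008] vertical [ 0.0026 -0.0003 -0.0377] twist None R [[-0.023, 1.0, -0.01], [0.997, 0.024, 0.068], [0.068, -0.008, -0.998]]
```

servo_tool(motion=[-1, 0, 0, 0.005, 0, -1, 0, 0, 0.003, 0, -1, 0, 0, 0, 0, -1, 0, 0, 0, 0])

```text
t: 66.55
tool_pos: [0.3793, 0.3261, 0.219]
orientation: [-2.157, -2.208, -0.064]
wrist_force: [-4.4, -4.4, 19.3]
width: -0.0002
grip_force: 9.3
```

The force rose past the 5 N spring to 19 N, so the button is on its hard stop and fully down. I retract and do a final check.

servo_tool(motion=[-1, 0, 0, -0.02, 0, -1, 0, 0, -0.06, 0, -1, 0, 0, -0.1, 0, -1, 0, 0, -0.1, 0, -1, 0, 0, -0.05, 0, -1, 0, 0, 0, 0, -1, 0, 0, 0, 0, -1, 0, 0, 0, 0])

```text
t: 67.35
tool_pos: [0.3795, 0.3166, 0.3467]
orientation: [-2.156, -2.207, -0.058]
wrist_force: [0.1, -1.0, 0.4]
width: 0.0
grip_force: 0.0
```

```bash
python3 -W ignore -c "
from h import *
lane(); s=arm.read_state(); print(s['t'],s['tool_pos'],s['wrist_force'])
shot('scene','fin.png')
"
```

```text
top red 160 top z 0.087 c [0.6334 0.0279] size [0.042 0.044] ang 89.1 lid-col [-0.    -0.001]
top red 163 top z 0.087 c [ 0.6302 -0.0823] size [0.041 0.044] ang 88.4 lid-col [ 0.    -0.001]
top red 157 top z 0.087 c [0.6275 0.156 ] size [0.045 0.042] ang 3.7 lid-col [-0.    -0.001]
top blue 180 top z 0.087 c [ 0.4561 -0.0398] size [0.04  0.043] ang 88.4 lid-col [0.003 0.   ]
top blue 164 top z 0.088 c [ 0.4557 -0.1031] size [0.043 0.041] ang 88.5 lid-col [-0.    -0.004]
scene red 77 top z 0.088 c [0.6303 0.1557] size [0.03  0.028] ang 4.4 lid-col [nan nan]
scene blue 83 top z 0.089 c [ 0.4585 -0.0387] size [0.03  0.029] ang 89.0 lid-col [nan nan]
scene blue 89 top z 0.087 c [ 0.4571 -0.1037] size [0.029 0.035] ang 0.6 lid-col [-0.001 -0.019]
scene red 91 top z 0.087 c [0.6362 0.0294] size [0.029 0.029] ang 89.6 lid-col [nan nan]
scene red 100 top z 0.088 c [ 0.6329 -0.0823] size [0.029 0.028] ang 89.3 lid-col [nan nan]
67.45 [0.3796 0.3167 0.3468] [-0.0142 -0.3955 -0.5164]
```

View pics/fin.png

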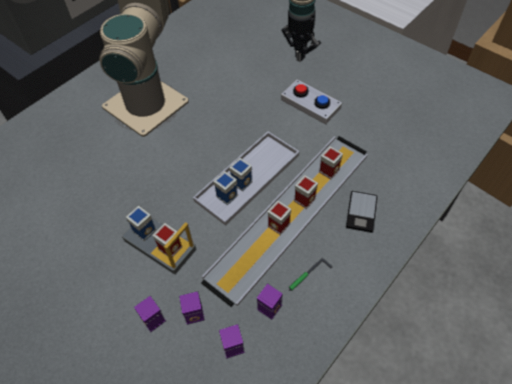

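The picture shows three red cartons upright on the stripe, at pixels (331,161), (306,190) and (279,215). Both blues stand in the tray, at (241,172) and (226,186). The samples, scale and hex key have not moved.

```bash
python3 -c "
from h import *
print(close_job())"
```

```text
the job is handed in; nothing more can be done
None
```

Job handed in at about 67 s: three red cartons stand lid up in single file on the yellow stripe, both blue cartons stand lid up in the return tray, the red start button was pressed fully down (19 N against its stop), and the samples, scale and hex key look unmoved in the final picture.

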